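Load the tumble-finishing bowl

TASK

Load the orange finishing bowl for a run: first lift every test puck out of the compartment box and put it in the bowl, then with the steel scoop carry all the green tumbling media from the blue tray into the bowl, never touching the media with the fingers. Lay the scoop back flat in the middle of its cork mat and close the bowl with the grey lid, seated flat all round. Leave the timer and the crucible where they stand.

Things in the scene. Friction and masses are not known exactly. Their poses are not given: they have to be found in the camera images.
- bowl_floor (a point): Centre of the inner floor of the orange finishing bowl: round, open above, fixed; outer radius 75 mm, wall 6 mm (inner radius 69), floor 6 mm thick. z is up.
- bowl_rim (a point): Centre of the bowl's mouth, at the height of its rim (60 mm above the worktop, 54 above the inner floor).
- tray_floor (a point): Centre of the inner floor of the blue supply tray that holds the media: fixed, 217 mm long along its own x by 88 wide, walls 4 mm thick and 34 high over all, floor 4 thick (inside 209 x 80 mm, 30 deep). Its +x end (pointing towards the robot, to within 6 degrees) is the end where the media lie; the part of the tray nearer -x is empty, so the scoop can be let down there.
- tray_far (a point): Foot of the inner face of the tray's +x end wall, in the middle of its width, at floor height; axes as tray_floor.
- box_floor (a point): Centre of the inner floor of the white compartment box: fixed, 112 mm along its x by 154 along its y, 15 high over all, walls and dividers 4 mm, floor 4 thick. Two dividers make three compartments side by side along y, centred at y = -50, 0 and +50 mm, each 104 mm in x by 46 mm in y inside: room for open fingers along x only, at either end of the puck.
- mat_top (a point): Centre of the top of the brown cork mat of the scoop: fixed, 110 mm along its x by 100 along y, 3 mm thick.
- scoop_grip (a point): Centre of the black grip of the steel scoop: a block 46 mm along x, 24 along y, 36 high, held over the pan by a bracket at the back. x points to the open front edge (the lip), z is up. The lip is 68 mm ahead of the grip's centre and the scoop's underside 88 mm below it; the back of the scoop is 24 mm behind it. Lift it by this grip, fingers closing along y. At the start the scoop lies on its mat with the lip to the left of the robot (+y). Loose, 0.1 to 0.16 kg.
- scoop_pan (a point): Middle of the scoop's flat pan, on its upper face, 2 mm above the underside, 22 mm ahead of the grip's centre; axes as scoop_grip. The pan is 92 mm long in x (46 to the lip), 72 wide outside and 68 inside, floor 2 mm thick, back wall 35 mm high, side walls 31 high that end 28 mm behind the straight lip.
- lid_knob (a point): Centre of the black knob (24 mm across, 24 high) of the round grey lid: plate 152 mm across, 5 thick; under it a spigot 8 mm deep, 124 to 116 mm across, that goes into the bowl's mouth. Centre 26 mm above the spigot's underside; on the bowl it stands 18 mm above the rim. Loose, 0.1-0.16 kg, lies spigot down beside rack and bin: most room there for a gripper closing along the robot's x; bring it nearer before raising it.
- puck_alu_c (a point): Centre, half-way up, of the round test puck of aluminium (bright grey), 40 mm across, 20 high. Loose in a compartment of the box; z up. May be absent.
- puck_brass_c (a point): Centre, half-way up, of the round test puck of brass (yellow), 30 mm across, 18 high. Loose in a compartment of the box; z up. May be absent.
- puck_ptfe_c (a point): Centre, half-way up, of the round test puck of white plastic, 40 mm across, 22 high. Loose in a compartment of the box; z up. May be absent.
- media_0: Centre of a piece of green tumbling media: a smooth slippery ceramic piece, pillow-shaped with four rounded lobes, 30 x 30 mm (34 across the diagonal) and 20 high, so that a thin lip slides under it when it is pushed against a wall, 25 g (friction about 0.22: it slides on the pan when that is tilted more than about 15 degrees). Loose in the supply tray. May be absent.
- media_1: Centre of a piece of green tumbling media: a smooth slippery ceramic piece, pillow-shaped with four rounded lobes, 30 x 30 mm (34 across the diagonal) and 20 high, so that a thin lip slides under it when it is pushed against a wall, 25 g (friction about 0.22: it slides on the pan when that is tilted more than about 15 degrees). Loose in the supply tray. May be absent.
- media_2: Centre of a piece of green tumbling media: a smooth slippery ceramic piece, pillow-shaped with four rounded lobes, 30 x 30 mm (34 across the diagonal) and 20 high, so that a thin lip slides under it when it is pushed against a wall, 25 g (friction about 0.22: it slides on the pan when that is tilted more than about 15 degrees). Loose in the supply tray. May be absent.
- media_3: Centre of a piece of green tumbling media: a smooth slippery ceramic piece, pillow-shaped with four rounded lobes, 30 x 30 mm (34 across the diagonal) and 20 high, so that a thin lip slides under it when it is pushed against a wall, 25 g (friction about 0.22: it slides on the pan when that is tilted more than about 15 degrees). Loose in the supply tray. May be absent.
- media_4: Centre of a piece of green tumbling media: a smooth slippery ceramic piece, pillow-shaped with four rounded lobes, 30 x 30 mm (34 across the diagonal) and 20 high, so that a thin lip slides under it when it is pushed against a wall, 25 g (friction about 0.22: it slides on the pan when that is tilted more than about 15 degrees). Loose in the supply tray. May be absent.
- lab_timer: Bystander: white lab timer, 66 x 64 x 18 mm, origin under its centre.
- crucible: Bystander: white porcelain crucible, 45 mm across and 34 high, origin under its centre.
Things that resemble listed ones, but are neither listed nor needed, are in the scene too. Of the things that look like the part that bears bowl_floor, the larger one is meant. Leave any black or red look-alike of the part that bears puck_brass_c alone.

How it is judged (in metres and radians):
On the way, in this order (a step that is already met when the one before it is completed fails the run):
1. every test puck lies in the bowl (horizontal distance between each of puck_alu_c, puck_brass_c, puck_ptfe_c and bowl_floor below 0.069 m and z of puck_alu_c in the frame of bowl_floor between 0 and 0.054 m and z of puck_brass_c in the frame of bowl_floor between 0 and 0.054 m and z of puck_ptfe_c in the frame of bowl_floor between 0 and 0.054 m), for 0.2 s.
2. all the media lie in the bowl with the pucks (all of step 1 and horizontal distance between each of media_0, media_1, media_2, media_3, media_4 and bowl_floor below 0.069 m and z of media_0 in the frame of bowl_floor between 0 and 0.054 m and z of media_1 in the frame of bowl_floor between 0 and 0.054 m and z of media_2 in the frame of bowl_floor between 0 and 0.054 m and z of media_3 in the frame of bowl_floor between 0 and 0.054 m and z of media_4 in the frame of bowl_floor between 0 and 0.054 m), for 0.2 s.
At the end, for the whole second after the job is handed in: All pucks and media present lie in the bowl below its rim; the lid's knob is within 9 mm of the bowl's axis, tilt under 0.04 rad, its plate -5 to +3 mm from the rim; the scoop lies level on the mat, the middle of its pan within 40 mm of the mat's middle; both at rest (all of step 2 and horizontal distance between lid_knob and bowl_rim below 0.009 m and z of lid_knob in the frame of bowl_rim between 0.013 and 0.021 m and angle between lid_knob's own z axis and vertical below 0.04 rad and horizontal distance between scoop_pan and mat_top below 0.04 m and angle between scoop_pan's own z axis and vertical below 0.08 rad and z of scoop_pan in the frame of mat_top between -0.003 and 0.006 m and linear speed of each of lid, scoop below 0.02 m/s); the robot touches nothing.
It fails at once if the fingers touch a piece of media (contact force between the fingers and media_0 above 0.5 N or contact force between the fingers and media_1 above 0.5 N or contact force between the fingers and media_2 above 0.5 N or contact force between the fingers and media_3 above 0.5 N or contact force between the fingers and media_4 above 0.5 N).
It fails at once if the timer or the crucible is moved more than 30 mm (distance of any of lab_timer, crucible from where it was at the start of the episode above 0.03 m).
Of puck_alu, puck_brass, puck_ptfe only 2 to 3 are there at a start; the rules pass over those that are not, and their reading is None.
Of media_0, media_1, media_2, media_3, media_4 only 3 to 5 are there at a start; the rules pass over those that are not, and their reading is None.
At some moment in a run one of lid may be knocked a few centimetres aside while the robot is not near it.
It also fails if it takes over 200 s, if anything falls off the work surface, if the arm or the gripper's body presses on something with over 40 N, if the wrist force passes 120 N, or if a joint passes its speed limit or range.

ROBOT

A 6-joint arm with a two-finger parallel gripper is mounted at the origin on a cart in front of the work surface, level with it; the furniture and walls round the work are solid. World frame = base frame: x ahead of the robot, y to its left, z up, the work surface at z = 0. Lengths are in mm, angles in rad, forces in N, time in s.
With the tool pointing down it reaches from about 350 to 975 mm from the base axis. Payload 7.1 kg.
Tool frame: the origin (TCP) lies on the front face of the gripper's body, between the roots of the fingers; the fingertips stand 80 mm ahead of it and the grasp point (between the pads) lies 61 mm ahead of it; z points along the fingers, y is the line along which they close (so a half turn about z gives the same grasp; the last joint's range is limited). The gripper opens to 88 mm and grips with 3 to 60 N. Pads are 20 mm wide; open, the fingers measure 115 mm over their backs; the gripper's body (75 mm by 178 mm) begins 61 mm behind the grasp point.
Start: joints at [1.288, 0.423, 1.63, -0, 1.089, -0.019], TCP at [162.938, 603.371, 302.675] pointing down, gripper open.
Joint ranges: [-3, 3], [-0.9, 2.11], [0.09, 2.58], [-1.31, 4.45], [0.11, 2.69], [-2.54, 2.54]. Speed limits (rad/s): [2.39, 2.39, 3.01, 3.14, 3.14, 3.14].

INTERFACE

Orientations are given as a rotation vector (axis times angle).
In Python, from workcell import readout, vision, close_job gives the robot as it stands.
- The arm moves only by the tool servo_tool, never from a script. Its argument "plan" is a list that holds one entry, the list of rows, each a list of 7 numbers: the gripper command: -1 is fully open, 1 is shut, values between are in proportion, then the shift along the world's x, y, z in units of 40 mm (1.0 is 40 mm), then the turn, a rotation vector about the world's x, y, z in units of 5 degrees (1.0 is 5 degrees). A call has 1 to 5 rows; each row shifts and turns the commanded pose from where the row before left it; what a row does not reach is not made up. A row lasts 1/12 s, in which the tool goes at most 41.7 mm and 7.16 degrees, less where a joint would pass 70% of its speed; a pose out of reach is approached as far as the arm can. A call is refused whole if a number of a shift passes 1 or a number of a turn 1, either way. A call with a gripper value outside its range is refused whole. The fingers move at their own pace and stop on an object; the grip force is fixed at half the most. Time passes only in rows, so rows that do not move let the fingers close. It gives the time, the measured TCP pose, the force, the opening and the grip force at its end, in the units of the state.
- readout.get_obs(): the state, without advancing time (a new reading comes with each control period).
- vision.get_image(name): name is "scene" or "top" or "wrist"; returns the picture (384x512x3 uint8, red, green, blue); there is no depth.
- vision.camera_params(name): a dict with "fx", "fy", "cx", "cy" (pixels), "rvec" (rotation vector, rad) and "tvec" (3), from world to camera coordinates, as OpenCV has them; the wrist camera has in their place "hand_eye" (4x4, takes a point from camera to tool coordinates, whose origin is the TCP and whose axes are the flange's). Camera axes: x right, y down, z forward; pixel columns grow to the right and rows downward; lengths in mm; the calibration is good to about 2 mm. A picture is of the moment at which its call begins: read the wrist's pose just before it. camera_params takes no time and is no camera call.
- close_job(): hands the job in; it is judged then, once.
The state is a dict: "t": time; "qpos": joint angles; "qvel": joint speeds; "joint_torque": joint torques, N m; "ee_pos": TCP position; "orientation": TCP orientation; "ft_force": force on the tool from outside, world axes, zero at the start; "moment": the same for the moment, N m; "width": finger opening in mm; "grasp_force": force on a finger pad.
Only numpy, scipy, OpenCV 4.12 (cv2) and the standard library are available. Lean on these libraries where they do the work, as an engineer would, in place of code of your own. Each camera call takes 0.05 s, during which the arm holds its last target. There are 200 camera calls.

## Working session

There is one attempt and no reset: what is moved stays moved. The work goes in short steps, Python scripts to look and compute and a tool call to move; the robot and the scene stay as the last step left them, time stands still between calls to the robot, and variables do not carry over. Pictures are saved under pics/ and viewed, at most 14 in all, crops included, and the job is handed in when it is done.

Besides the shell and the picture viewer there is one more tool, called after ">>>" as a command line: name --argument value ..., lists and objects as JSON in quotes. servo_tool: Moves the arm, as the interface text tells. Its arguments: {"type":"object","properties":{"plan":{"type":"array"}},"required":["plan"]}

```bash
mkdir -p pics && cat > h.py <<'E'
import numpy as np, cv2
from workcell import readout, vision
from scipy.spatial.transform import Rotation as R
def cam(n):
    p=vision.camera_params(n)
    K=(p['fx'],p['fy'],p['cx'],p['cy'])
    if 'hand_eye' in p:
        o=readout.get_obs(); H=np.array(p['hand_eye']); Rt=R.from_rotvec(o['orientation']).as_matrix()
        return K, Rt@H[:3,:3], Rt@H[:3,3]+np.array(o['ee_pos'])
    Rm=R.from_rotvec(np.ravel(p['rvec'])).as_matrix()
    return K, Rm.T, -Rm.T@np.ravel(p['tvec'])
def ray(c,u,v):
    (fx,fy,cx,cy),Rw,o=c
    return o, Rw@np.array([(u-cx)/fx,(v-cy)/fy,1.])
def pt(c,u,v,z):
    o,d=ray(c,u,v); return o+d*(z-o[2])/d[2]
def shot(n,name=None):
    c=cam(n); im=np.array(vision.get_image(n))
    if name: cv2.imwrite('pics/'+name,im[:,:,::-1])
    return c,im
def proj(c,P):
    (fx,fy,cx,cy),Rw,o=c; q=Rw.T@(np.array(P)-o); return q[0]/q[2]*fx+cx,q[1]/q[2]*fy+cy
E
python3 - <<'E'
from h import *
for n in('scene','top','wrist'):
    c,im=shot(n); cv2.imwrite(f'pics/{n}0.png',cv2.resize(im[:,:,::-1],(800,600),interpolation=cv2.INTER_CUBIC)); np.save(f'{n}0.npy',im)
    print(n,c[0],c[2].round(),(c[1]@[0,0,1]).round(2))
o=readout.get_obs(); print(o)
E
```

```text
scene (488.8948097604439, 488.8948097604439, 250.66714364004582, 189.60413249873218) [-245. -385. 1177.] [ 0.51  0.38 -0.78]
top (400.60742009645224, 400.60742009645224, 258.1171479145527, 195.63004484580424) [ 208.  147. 1306.] [ 0.23 -0.01 -0.97]
wrist (330.4201595720303, 330.4201595720303, 248.70829894313948, 187.13390997430733) [ 95. 623. 384.] [ 0.25 -0.07 -0.97]
{'t': 0.15, 'qpos': array([ 1.28804553e+00,  4.23696381e-01,  1.63047417e+00,  3.53241725e-05,
        1.08864726e+00, -1.89928590e-02]), 'qvel': array([-0.00037563, -0.001501  , -0.00216669, -0.00130974, -0.00021637,
       -0.00079513]), 'joint_torque': array([ 5.51742924e-04, -5.44987786e+01, -2.73921293e+01,  6.44985563e-02,
        2.05354235e-02, -7.35893104e-05]), 'ee_pos': array([162.81503573, 603.07579432, 302.07664852]), 'orientation': array([-4.13107263e-01, -3.11409568e+00,  1.89508650e-03]), 'ft_force': array([ 0.88720963, -0.42635212, -0.10593876]), 'moment': array([ 0.00390631,  0.02794282, -0.04146509]), 'grasp_force': 0.0, 'width': 87.91559291221645}
```

View pics/top0.png

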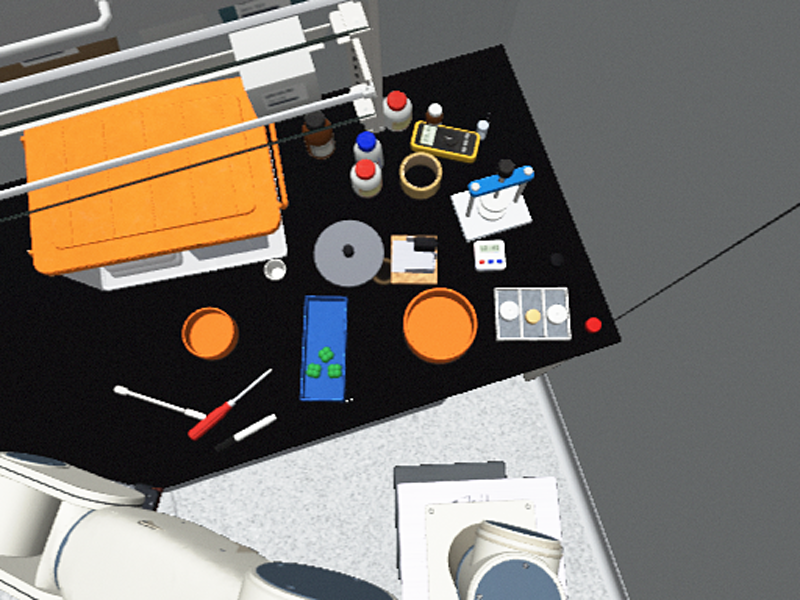

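View pics/scene0.png

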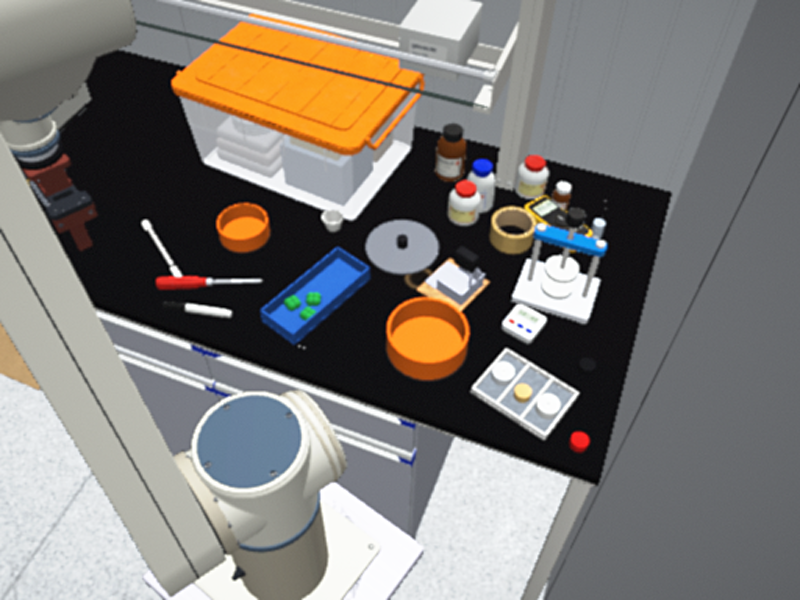

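```bash
python3 - <<'E'
from h import *
c=cam('top'); im=np.load('top0.npy'); hsv=cv2.cvtColor(im,cv2.COLOR_RGB2HSV)
s=0.64
def W(u,v,z): return pt(c,u*s,v*s,z).round(0)
def blobs(m,roi,z,mina=15):
    x0,y0,x1,y1=[int(a*s) for a in roi]; mm=np.zeros(m.shape,np.uint8); mm[y0:y1,x0:x1]=m[y0:y1,x0:x1]*255
    cs,_=cv2.findContours(mm,cv2.RETR_EXTERNAL,cv2.CHAIN_APPROX_NONE)
    for k in cs:
        if cv2.contourArea(k)<mina: continue
        P=np.array([pt(c,u,v,z)[:2] for u,v in k[:,0]],np.float32)
        print('  circ',np.round(cv2.minEnclosingCircle(P),0) if 0 else [np.round(a) for a in cv2.minEnclosingCircle(P)],'rect',[np.round(a) for a in cv2.minAreaRect(P)])
H,S,V=hsv[...,0],hsv[...,1],hsv[...,2]
print('bowl');blobs((H>5)&(H<18)&(S>150)&(V>80),(390,280,490,370),60)
print('tray');blobs((H>100)&(H<125)&(S>100)&(V>40)|((H>45)&(H<85)&(S>100)),(290,285,360,410),34)
print('media');blobs((H>45)&(H<85)&(S>100)&(V>60),(290,285,360,410),16,5)
print('lid');blobs((S<60)&(V>80),(305,210,387,292),13)
print('knob');blobs((V<70),(335,238,361,264),38,5)
print('box');blobs((V>90),(488,280,576,346),15)
print('brass');blobs((H>15)&(H<32)&(S>80)&(V>120),(525,300,543,332),20,5)
print('pucks');blobs((S<50)&(V>200),(500,296,520,326),24,5);blobs((S<50)&(V>200),(547,300,568,330),24,5)
print('mat', [W(u,v,3) for u,v in((391,236),(438,236),(438,283),(391,283))])
print('grip',W(425,243,110),'timer',W(490,256,10),'cruc',W(275,269,20))
for n in('top',):
    cr=np.hstack([cv2.resize(im[140:195,235:295,::-1],None,fx=6.5,fy=6.5,interpolation=cv2.INTER_CUBIC),cv2.resize(im[178:233,310:370,::-1],None,fx=6.5,fy=6.5,interpolation=cv2.INTER_CUBIC)])
cv2.imwrite('pics/crop1.png',cr)
E
```

```text
bowl
  circ [array([459.,  61.]), np.float64(79.0)] rect [array([458.,  59.]), array([149., 155.]), np.float64(87.0)]
tray
  circ [array([426., 299.]), np.float64(118.0)] rect [array([426., 299.]), array([ 94., 221.]), np.float64(87.0)]
media
  circ [array([380., 281.]), np.float64(15.0)] rect [array([380., 280.]), array([26., 26.]), np.float64(87.0)]
  circ [array([382., 325.]), np.float64(16.0)] rect [array([382., 326.]), array([29., 26.]), np.float64(87.0)]
  circ [array([415., 297.]), np.float64(15.0)] rect [array([415., 299.]), array([28., 27.]), np.float64(32.0)]
lid
  circ [array([636., 245.]), np.float64(76.0)] rect [array([634., 245.]), array([149., 149.]), np.float64(88.0)]
knob
  circ [array([631., 244.]), np.float64(13.0)] rect [array([631., 246.]), array([20., 24.]), np.float64(89.0)]
box
  circ [array([ 485., -139.]), np.float64(95.0)] rect [array([ 483., -139.]), array([158., 112.]), np.float64(87.0)]
brass
  circ [array([ 477., -138.]), np.float64(15.0)] rect [array([ 477., -139.]), array([25., 29.]), np.float64(40.0)]
pucks
  circ [array([491., -90.]), np.float64(21.0)] rect [array([491., -89.]), array([36., 41.]), np.float64(85.0)]
  circ [array([ 485., -194.]), np.float64(27.0)] rect [array([ 484., -189.]), array([39., 49.]), np.float64(84.0)]
mat [array([672., 151.,   3.]), array([667.,  48.,   3.]), array([561.,  54.,   3.]), array([565., 155.,   3.])]
grip [616.  83. 110.] timer [614. -62.  10.] cruc [603. 402.  20.]
```

View pics/crop1.png

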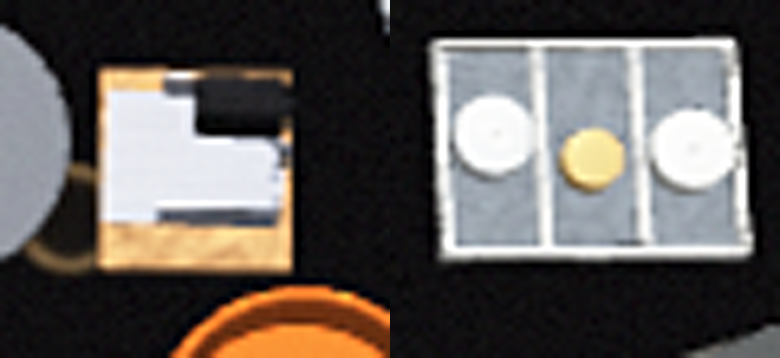

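The top view (800 x 600 scale) shows:
- **Bowls:** the large one is at (440,325). The small one at (210,333) is the decoy, so the larger is meant.
- **Box pucks:** (510,310), brass (533,316), (557,314). The black (557,259) and red (593,325) discs outside the box are look-alikes.
- **Media:** three green pieces at (326,354), (314,371) and (334,371).
- **Lid and scoop:** lid at (349,253), scoop on its mat at (415,258).

The crop confirms three pucks in the box.

>>> servo_tool --plan '[[[-0.36,1,-0.8,0,0,0,-1],[-0.36,1,-0.8,0,0,0,-1],[-0.36,1,-0.8,0,0,0,-1],[-0.36,1,-0.8,0,0,0,-1],[-0.36,1,-0.8,0,0,0,-1]]]'

```text
t: 0.57
ee_pos: [326.6, 471.8, 302.5]
orientation: [-1.083, -2.949, 0.001]
ft_force: [1.0, 0.4, 1.0]
width: 60.8
grasp_force: 0.0
```

>>> servo_tool --plan '[[[-0.36,0.5,-0.9,0,0,0,-1],[-0.36,0.5,-0.9,0,0,0,-1],[-0.36,0.5,-0.9,0,0,0,-1],[-0.36,0.5,-0.9,0,0,0,-1],[-0.36,0.5,-0.9,0,0,0,-1]]]'

```text
t: 0.98
ee_pos: [426.1, 291.3, 302.6]
orientation: [-1.696, -2.644, 0.0]
ft_force: [0.0, 0.6, -0.2]
width: 59.6
grasp_force: 0.0
```

>>> servo_tool --plan '[[[-0.36,0,-0.9,0,0,0,-1],[-0.36,0,-0.9,0,0,0,-1],[-0.36,0,-0.9,0,0,0,-1],[-0.36,0,-0.9,0,0,0,-1],[-0.36,0,-0.9,0,0,0,-1]]]'

```text
t: 1.4
ee_pos: [425.2, 111.5, 302.6]
orientation: [-2.228, -2.215, 0.0]
ft_force: [0.3, 0.2, 0.5]
width: 59.9
grasp_force: 0.0
```

>>> servo_tool --plan '[[[-0.36,0,0,0,0,0,-0.6],[-0.36,0,0,0,0,0,0]]]'

```text
t: 1.57
ee_pos: [425.5, 111.5, 302.7]
orientation: [-2.287, -2.154, 0.0]
ft_force: [0.5, 0.9, -0.6]
width: 59.8
grasp_force: 0.0
```

```bash
cat > bowl.py <<'E'
from h import *
import sys
c,im=shot('wrist'); cv2.imwrite('w_bowl.png',im[:,:,::-1])
hsv=cv2.cvtColor(im,cv2.COLOR_RGB2HSV); H,S,V=hsv[...,0],hsv[...,1],hsv[...,2]
m=((H>3)&(H<20)&(S>140)&(V>60)).astype(np.uint8)*255
cs,_=cv2.findContours(m,cv2.RETR_EXTERNAL,cv2.CHAIN_APPROX_NONE)
k=max(cs,key=cv2.contourArea); print('bbox',cv2.boundingRect(k))
P=np.array([pt(c,u,v,60)[:2] for u,v in k[:,0] if 3<u<508 and 3<v<380])
from scipy.optimize import least_squares
r=least_squares(lambda q:np.hypot(P[:,0]-q[0],P[:,1]-q[1])-75,[460,61],loss='soft_l1',f_scale=1.5)
print('bowl',r.x,'med res',np.median(np.abs(r.fun)),c[2].round(),(c[1]@[0,0,1]).round(2))
E
python3 bowl.py
```

```text
bbox (216, 140, 145, 143)
bowl [461.43387967  64.4292512 ] med res 2.2643984123956997 [430. 183. 385.] [-0.02 -0.26 -0.97]
```

>>> servo_tool --plan '[[[-0.36,0.3,-1,0,0,0,0],[-0.36,0.3,-1,0,0,0,0],[-0.36,0.3,-1,0,0,0,0],[-0.36,0.3,-1,0,0,0,0],[-0.36,0.3,-1,0,0,0,0]]]'

```text
t: 2.03
ee_pos: [486.3, -87.0, 302.7]
orientation: [2.276, 2.165, 0.001]
ft_force: [1.0, 1.5, -0.4]
width: 59.6
grasp_force: 0.0
```

>>> servo_tool --plan '[[[-0.36,0,-1,0,0,0,0],[-0.36,0,0,0,0,0,0],[-0.36,0,0,0,0,0,0]]]'

```text
t: 2.28
ee_pos: [485.9, -127.1, 302.3]
orientation: [-2.281, -2.159, -0.0]
ft_force: [0.3, -0.0, 0.5]
width: 59.2
grasp_force: 0.0
```

```bash
python3 - <<'E'
from h import *
print(readout.get_obs()['ee_pos'])
c,im=shot('wrist','w1.png'); print(c[2].round(),(c[1]@[0,0,1]).round(2))
g=cv2.cvtColor(im,cv2.COLOR_RGB2GRAY)
for p in((491,-89,24),(477,-139,20),(485,-190,24)): print(np.round(proj(c,p)))
np.save('w1.npy',im)
E
```

```text
[ 485.91750074 -127.08975992  302.3402949 ]
[490. -56. 385.] [-0.01 -0.26 -0.97]
[251. 131.]
[241. 175.]
[251. 219.]
```

View pics/w1.png

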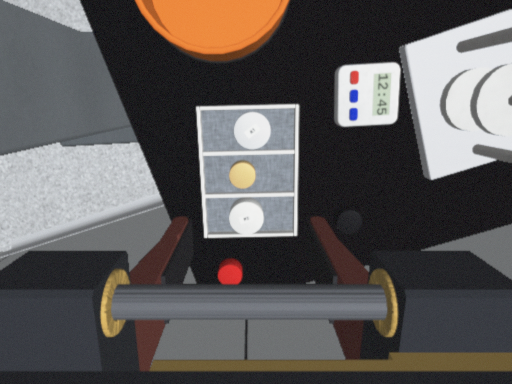

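The wrist view shows the box with a white puck at (252,131), brass at (242,175) and a white puck at (247,217). The red and black decoys are outside at (230,272) and (349,222).

```bash
python3 - <<'E'
from h import *
c=cam('wrist')
for u,v,z in((252,131,24),(242,175,22),(247,217,24),(198,106,15),(299,104,15),(297,236,15),(207,237,15)): print(pt(c,u,v,z).round(1))
E
```

```text
[491.1 -88.2  24. ]
[ 477.4 -136.7   22. ]
[ 480.4 -186.4   24. ]
[433.9 -59.   15. ]
[543.6 -62.7  15. ]
[ 539.  -217.1   15. ]
[ 430.5 -212.7   15. ]
```

>>> servo_tool --plan '[[[-0.1,-0.22,-0.25,0,0,0,0],[-0.1,0,0,-1,0,0,0],[-0.1,0,0,-1,0,0,0],[-0.1,0,0,-1,0,0,0],[-0.1,0,0,-1,0,0,0]]]'

```text
t: 2.75
ee_pos: [476.4, -134.8, 141.8]
orientation: [2.276, 2.164, 0.001]
ft_force: [1.0, -0.3, -0.4]
width: 48.5
grasp_force: 0.0
```

>>> servo_tool --plan '[[[-0.1,0,0,-0.9,0,0,0],[-0.1,0,0,-0.45,0,0,0],[-0.1,0,0,0,0,0,0],[1,0,0,0,0,0,0],[1,0,0,0,0,0,0]]]'

```text
t: 3.17
ee_pos: [476.6, -135.2, 88.9]
orientation: [-2.278, -2.163, 0.0]
ft_force: [0.3, -0.1, 0.7]
width: 38.2
grasp_force: 0.0
```

>>> servo_tool --plan '[[[1,0,0,0,0,0,0],[1,0,0,0,0,0,0],[1,0,0,0,0,0,0]]]'

```text
t: 3.42
ee_pos: [477.0, -136.1, 89.4]
orientation: [2.28, 2.16, 0.001]
ft_force: [-0.4, 2.2, 2.2]
width: 28.9
grasp_force: 30.0
```

>>> servo_tool --plan '[[[1,0,0,0.5,0,0,0],[1,0,0,1,0,0,0],[1,0,0,1,0,0,0],[1,0.1,0.5,0,0,0,0],[1,0.1,1,0,0,0,0]]]'

```text
t: 3.83
ee_pos: [486.8, -78.4, 191.9]
orientation: [2.281, 2.151, 0.007]
ft_force: [0.8, 0.2, -1.5]
width: 29.0
grasp_force: 30.0
```

>>> servo_tool --plan '[[[1,0.1,1,0,0,0,0],[1,0,1,0,0,0,0],[1,0,1,0,0,0,0],[1,0,0.5,0,0,0,0],[1,0,0,0,0,0,0]]]'

```text
t: 4.25
ee_pos: [488.5, 67.0, 189.1]
orientation: [2.276, 2.165, 0.002]
ft_force: [0.4, 0.1, -1.0]
width: 29.4
grasp_force: 30.0
```

>>> servo_tool --plan '[[[1,0,0,-0.8,0,0,0],[1,0,0,-0.8,0,0,0],[1,0,0,-0.7,0,0,0],[1,0,0,0,0,0,0],[0.1,0,0,0,0,0,0]]]'

```text
t: 4.67
ee_pos: [487.9, 62.9, 96.1]
orientation: [-2.28, -2.158, 0.004]
ft_force: [0.0, 0.1, 0.1]
width: 33.2
grasp_force: 0.0
```

>>> servo_tool --plan '[[[0.1,0,0,0,0,0,0],[0.1,0,0,0,0,0,0],[0.1,0,0,0,0,0,0]]]'

```text
t: 4.92
ee_pos: [489.7, 63.5, 98.4]
orientation: [2.28, 2.159, 0.004]
ft_force: [0.4, -0.4, 0.8]
width: 39.5
grasp_force: 0.0
```

>>> servo_tool --plan '[[[0.1,0,0,0.6,0,0,0],[0.1,0,0,1,0,0,0],[-0.36,0,0,1,0,0,0],[-0.36,0,-0.8,0,0,0,0],[-0.36,0,-1,0,0,0,0]]]'

```text
t: 5.33
ee_pos: [490.7, -7.5, 204.8]
orientation: [2.272, 2.161, 0.01]
ft_force: [0.4, -0.5, -0.7]
width: 56.1
grasp_force: 0.0
```

>>> servo_tool --plan '[[[-0.36,0,-1,0,0,0,0],[-0.36,0.05,-1,0,0,0,0],[-0.36,0,0,-0.5,0,0,0],[-0.36,0,0,-1,0,0,0],[-0.36,0,0,-1,0,0,0]]]'

```text
t: 5.75
ee_pos: [492.6, -89.9, 102.3]
orientation: [2.279, 2.154, 0.007]
ft_force: [0.7, 0.0, -1.7]
width: 59.7
grasp_force: 0.0
```

>>> servo_tool --plan '[[[-0.36,0,0,-0.15,0,0,0],[-0.36,0,0,0,0,0,0],[1,0,0,0,0,0,0],[1,0,0,0,0,0,0],[1,0,0,0,0,0,0]]]'

```text
t: 6.17
ee_pos: [492.1, -88.4, 97.0]
orientation: [2.278, 2.158, 0.004]
ft_force: [-0.6, -0.0, -0.4]
width: 43.2
grasp_force: 0.0
```

>>> servo_tool --plan '[[[1,0,0,0,0,0,0],[1,0,0,0,0,0,0]]]'

```text
t: 6.33
ee_pos: [492.0, -88.4, 96.8]
orientation: [2.278, 2.159, 0.003]
ft_force: [-0.5, 1.0, 9.7]
width: 39.1
grasp_force: 30.0
```

>>> servo_tool --plan '[[[-0.36,0,0,0,0,0,0],[-0.36,0,0,-0.1,0,0,0],[-0.36,0,0,-0.1,0,0,0],[1,0,0,0,0,0,0],[1,0,0,0,0,0,0]]]'

```text
t: 6.75
ee_pos: [490.4, -88.2, 86.3]
orientation: [-2.28, -2.16, 0.001]
ft_force: [0.4, 0.4, 0.8]
width: 48.8
grasp_force: 0.0
```

>>> servo_tool --plan '[[[1,0,0,0,0,0,0],[1,0,0,0,0,0,0],[1,0,0,0,0,0,0]]]'

```text
t: 7.0
ee_pos: [490.6, -88.3, 86.6]
orientation: [-2.281, -2.16, 0.0]
ft_force: [0.0, 0.2, -0.7]
width: 39.5
grasp_force: 30.0
```

>>> servo_tool --plan '[[[1,0,0,0.6,0,0,0],[1,0,0,1,0,0,0],[1,0,0,0.9,0,0,0],[1,-0.3,0.8,0,0,0,0],[1,-0.3,0.8,0,0,0,0]]]'

```text
t: 7.42
ee_pos: [468.4, -24.7, 189.1]
orientation: [2.281, 2.153, 0.007]
ft_force: [0.1, 0.4, -0.6]
width: 39.0
grasp_force: 30.0
```

>>> servo_tool --plan '[[[1,0,0.8,0,0,0,0],[1,0,0.45,0,0,0,0],[1,0,0,-0.7,0,0,0],[1,0,0,-0.8,0,0,0],[1,0,0,-0.7,0,0,0]]]'

```text
t: 7.83
ee_pos: [466.9, 26.3, 98.0]
orientation: [2.279, 2.161, 0.002]
ft_force: [-0.2, -0.7, -1.1]
width: 39.4
grasp_force: 30.0
```

>>> servo_tool --plan '[[[1,0,0,0,0,0,0],[1,0,0,-0.1,0,0,0],[-0.15,0,0,0,0,0,0],[-0.15,0,0,0,0,0,0],[-0.15,0,0,0,0,0,0]]]'

```text
t: 8.25
ee_pos: [467.7, 25.6, 96.2]
orientation: [2.28, 2.159, 0.003]
ft_force: [-0.7, -0.4, -0.2]
width: 50.1
grasp_force: 0.0
```

>>> servo_tool --plan '[[[-0.15,0,0,0,0,0,0],[-0.15,0,0,0.6,0,0,0],[-0.15,0,0,1,0,0,0],[-0.36,0,0,1,0,0,0],[-0.36,0,0,0,0,0,0]]]'

```text
t: 8.67
ee_pos: [470.1, 25.7, 205.5]
orientation: [2.275, 2.155, 0.014]
ft_force: [1.3, 0.9, -0.3]
width: 58.6
grasp_force: 0.0
```

>>> servo_tool --plan '[[[-0.36,0.1,-1,0,0,0,0],[-0.36,0.1,-1,0,0,0,0],[-0.36,0.1,-1,0,0,0,0],[-0.36,0,-1,0,0,0,0],[-0.36,0,-1,0,0,0,0]]]'

```text
t: 9.08
ee_pos: [478.7, -176.2, 199.4]
orientation: [2.279, 2.16, 0.001]
ft_force: [0.2, 0.9, -0.0]
width: 59.8
grasp_force: 0.0
```

>>> servo_tool --plan '[[[-0.36,0,-0.3,0,0,0,0],[-0.36,0,0,-0.9,0,0,0],[-0.36,0,0,-0.9,0,0,0],[-0.36,0,0,-0.8,0,0,0],[-0.36,0,0,0,0,0,0]]]'

```text
t: 9.5
ee_pos: [475.6, -185.0, 90.1]
orientation: [-2.276, -2.154, 0.005]
ft_force: [-0.6, 0.8, -0.0]
width: 59.8
grasp_force: 0.0
```

>>> servo_tool --plan '[[[-0.36,0,0,-0.2,0,0,0],[-0.36,0,0,0,0,0,0]]]'

```text
t: 9.67
ee_pos: [479.0, -186.1, 87.0]
orientation: [2.281, 2.16, 0.0]
ft_force: [-0.6, 0.9, 0.2]
width: 59.9
grasp_force: 0.0
```

>>> servo_tool --plan '[[[1,0,0,0,0,0,0],[1,0,0,0,0,0,0],[1,0,0,0,0,0,0],[1,0,0,0,0,0,0],[1,0,0,0,0,0,0]]]'

```text
t: 10.08
ee_pos: [479.5, -186.5, 88.1]
orientation: [2.279, 2.159, 0.002]
ft_force: [-0.7, 1.0, 7.8]
width: 39.3
grasp_force: 30.0
```

>>> servo_tool --plan '[[[1,0,0,0.7,0,0,0],[1,0,0,1,0,0,0],[1,0,0,0.9,0,0,0],[1,-0.3,0.8,0,0,0,0],[1,0,1,0,0,0,0]]]'

```text
t: 10.5
ee_pos: [467.0, -115.5, 193.4]
orientation: [2.282, 2.152, 0.004]
ft_force: [-0.1, 0.7, -1.7]
width: 39.4
grasp_force: 30.0
```

>>> servo_tool --plan '[[[1,0,1,0,0,0,0],[1,0,1,0,0,0,0],[1,0,1,0,0,0,0],[1,0,1,0,0,0,0],[1,0,1,0,0,0,0]]]'

```text
t: 10.92
ee_pos: [466.3, 87.6, 191.4]
orientation: [2.281, 2.16, 0.001]
ft_force: [0.5, 0.1, -0.3]
width: 39.4
grasp_force: 30.0
```

>>> servo_tool --plan '[[[1,0,0.4,0,0,0,0],[1,0,0,-0.8,0,0,0],[1,0,0,-0.8,0,0,0],[1,0,0,-0.8,0,0,0],[1,0,0,0,0,0,0]]]'

```text
t: 11.33
ee_pos: [464.0, 101.5, 90.7]
orientation: [-2.277, -2.158, 0.01]
ft_force: [-0.4, 0.5, 0.0]
width: 39.2
grasp_force: 30.0
```

>>> servo_tool --plan '[[[-0.15,0,0,0,0,0,0],[-0.15,0,0,0,0,0,0],[-0.15,0,0,0,0,0,0],[-0.15,0,0,0.7,0,0,0],[-0.15,0,0,1,0,0,0]]]'

```text
t: 11.75
ee_pos: [465.5, 101.3, 162.9]
orientation: [-2.28, -2.158, 0.005]
ft_force: [0.6, -0.2, 0.1]
width: 50.8
grasp_force: 0.0
```

>>> servo_tool --plan '[[[-0.5,0,0,1,0,0,0],[-0.5,0,0,1,0,0,0],[-0.5,0,0,1,0,0,0],[-0.5,0.8,0,0.8,0,0,0],[-0.5,0.8,0,0,0,0,0]]]'

```text
t: 12.17
ee_pos: [530.3, 102.0, 321.9]
orientation: [2.275, 2.155, 0.019]
ft_force: [1.7, 0.7, 0.5]
width: 65.9
grasp_force: 0.0
```

>>> servo_tool --plan '[[[-0.5,0.6,0,0,0,0,0],[-0.5,0,0,0,0,0,0],[-0.5,0,0,0,0,0,0]]]'

```text
t: 12.42
ee_pos: [552.6, 101.4, 314.1]
orientation: [2.281, 2.158, 0.004]
ft_force: [0.4, -0.7, -0.6]
width: 65.6
grasp_force: 0.0
```

```bash
python3 - <<'E'
from h import *
print(readout.get_obs()['ee_pos'])
c,im=shot('wrist','w2.png'); np.save('w2.npy',im)
import pickle; pickle.dump(c,open('w2.pkl','wb'))
E
```

```text
[552.62486365 101.39325583 314.07693783]
```

View pics/w2.png

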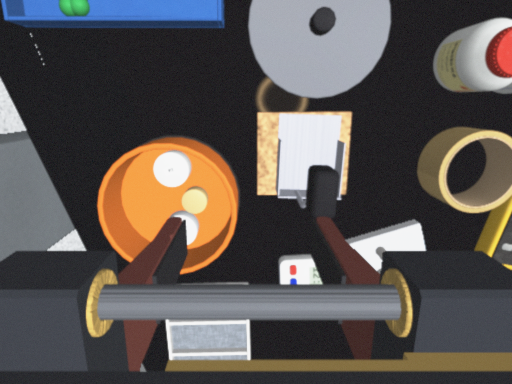

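The three pucks lie in the bowl at (171,169), (194,200) and (185,228). The scoop grip is at about (323,190), with the mat corners at (257,112), (352,112), (350,195) and (258,195). The lid knob is near (322,20).

```bash
python3 - <<'E'
from h import *
import pickle; c=pickle.load(open('w2.pkl','rb')); im=np.load('w2.npy')
print('mat',[pt(c,u,v,3)[:2].round(1) for u,v in((257,112),(352,112),(350,195),(258,195))])
print('grip109',[pt(c,u,v,109)[:2].round(1) for u,v in((310,165),(337,165),(335,217),(310,217),(323,191))])
print('pan edges z32',[pt(c,u,v,34)[:2].round(1) for u,v in((280,114),(340,114),(278,192),(343,192))])
g=cv2.cvtColor(im,cv2.COLOR_RGB2GRAY)
cv2.imwrite('pics/c2.png',cv2.resize(im[100:225,245:365,::-1],None,fx=4.8,fy=4.8,interpolation=cv2.INTER_CUBIC))
print('lid knob',pt(c,322,20,38)[:2],'lid c',pt(c,320,22,13)[:2])
E
```

```text
mat [array([566.4, 157.5]), array([676.7, 151.4]), array([676.9,  50.7]), array([562.8,  57. ])]
grip109 [array([608.4, 113.3]), array([632.3, 112. ]), array([631.1,  63.1]), array([608.1,  64.4]), array([620. ,  88.7])]
pan edges z32 [array([590.1, 155.2]), array([654.5, 151.7]), array([585.3,  68.4]), array([659.3,  64.3])]
lid knob [634.02438591 244.10832572] lid c [637.31786901 247.25359174]
```

View pics/c2.png

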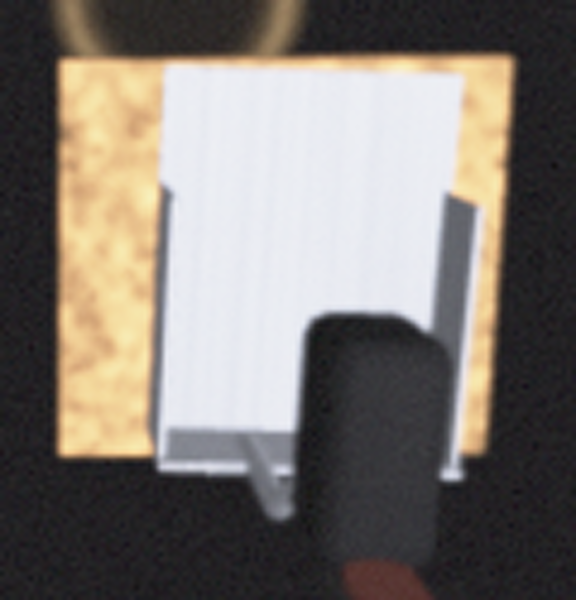

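```bash
python3 - <<'E'
from h import *
import pickle; c=pickle.load(open('w2.pkl','rb'))
print('grip right',[pt(c,u,v,109)[:2].round(1) for u,v in((338.7,171),(335.6,215.6))])
print('lip',[pt(c,u,v,5)[:2].round(1) for u,v in((279,113.5),(341.5,115.6))])
print('back',[pt(c,u,v,38)[:2].round(1) for u,v in((277.7,197),(341.5,198.5))])
print('grip pan-left side wall top z34',pt(c,276.5,190,34)[:2], 'proj',proj(c,(620,85,109)),c[2])
E
```

```text
grip right [array([633.9, 106.5]), array([631.7,  64.5])]
lip [array([591.7, 154.5]), array([664.1, 148.1])]
back [array([584.4,  63.7]), array([656.7,  57.9])]
grip pan-left side wall top z34 [583.62104465  70.88016789] proj (np.float64(323.0155281882807), np.float64(194.93260694061323)) [556.46149381 172.84225904 396.59440985]
```

>>> servo_tool --plan '[[[-0.5,0.9,-0.2,0,0,0,-0.3],[-0.5,0.83,-0.2,0,0,0,0],[-0.5,0,0,-1,0,0,0],[-0.5,0,0,-1,0,0,0],[-0.5,0,0,-0.7,0,0,0]]]'

```text
t: 12.88
ee_pos: [619.4, 85.3, 202.1]
orientation: [-2.308, -2.129, 0.003]
ft_force: [-0.9, 0.2, 0.1]
width: 65.8
grasp_force: 0.0
```

>>> servo_tool --plan '[[[-0.5,0,0,-0.7,0,0,0],[-0.5,0,0,-0.4,0,0,0],[-0.5,0,0,0,0,0,0],[-0.5,0,0,0,0,0,0]]]'

```text
t: 13.22
ee_pos: [620.1, 85.7, 160.1]
orientation: [-2.308, -2.13, 0.003]
ft_force: [-0.6, 0.8, 0.4]
width: 65.9
grasp_force: 0.0
```

>>> servo_tool --plan '[[[-0.5,0.05,0,-0.25,0,0,0],[-0.5,0,0,0,0,0,0],[1,0,0,0,0,0,0],[1,0,0,0,0,0,0],[1,0,0,0,0,0,0]]]'

```text
t: 13.63
ee_pos: [623.7, 85.7, 150.9]
orientation: [2.309, 2.13, 0.002]
ft_force: [0.0, 0.2, 0.4]
width: 49.6
grasp_force: 0.0
```

>>> servo_tool --plan '[[[1,0,0,0,0,0,0],[1,0,0,0,0,0,0],[1,0,0,0,0,0,0],[1,0,0,0,0,0,0]]]'

```text
t: 13.97
ee_pos: [623.3, 85.7, 150.2]
orientation: [-2.309, -2.13, 0.0]
ft_force: [0.3, -0.0, -1.3]
width: 24.0
grasp_force: 30.0
```

>>> servo_tool --plan '[[[1,0,0,0.5,0,0,0],[1,0,0,0.9,0,0,0],[1,0,0,0.9,0,0,0],[1,0,0,0.8,0,0,0],[1,-0.2,0.3,0,0,0,1]]]'

```text
t: 14.38
ee_pos: [619.3, 96.9, 281.2]
orientation: [2.211, 2.221, 0.014]
ft_force: [2.1, 0.9, -0.1]
width: 23.7
grasp_force: 30.0
```

>>> servo_tool --plan '[[[1,-0.2,0.3,0,0,0,1],[1,-0.2,0.3,0,0,0,1],[1,-0.2,0.3,0,0,0,1],[1,-0.2,0.3,0,0,0,1],[1,-0.2,0.3,0,0,0,1]]]'

```text
t: 14.8
ee_pos: [574.7, 158.1, 273.9]
orientation: [-1.673, -2.658, 0.001]
ft_force: [-0.1, 0.2, -1.1]
width: 23.7
grasp_force: 30.0
```

>>> servo_tool --plan '[[[1,-0.2,0.3,0,0,0,1],[1,-0.2,0.3,0,0,0,1],[1,-0.2,0.3,0,0,0,1],[1,-0.2,0.3,0,0,0,1],[1,-0.2,0.3,0,0,0,1]]]'

```text
t: 15.22
ee_pos: [534.7, 218.2, 273.9]
orientation: [-1.058, -2.958, 0.001]
ft_force: [0.2, -0.1, -1.0]
width: 24.0
grasp_force: 30.0
```

>>> servo_tool --plan '[[[1,-0.2,0.3,0,0,0,1],[1,-0.2,0.3,0,0,0,1],[1,-0.2,0.3,0,0,0,1],[1,-0.2,0.3,0,0,0,1],[1,-0.2,0.3,0,0,0,1]]]'

```text
t: 15.63
ee_pos: [494.7, 278.1, 273.9]
orientation: [-0.393, -3.116, 0.0]
ft_force: [0.1, 0.5, -0.4]
width: 24.3
grasp_force: 30.0
```

>>> servo_tool --plan '[[[1,0,0.3,0,0,0,1],[1,0,0.3,0,0,0,1],[1,0,0,0,0,0,0.3],[1,0,0,0,0,0,0]]]'

```text
t: 15.97
ee_pos: [495.0, 302.2, 273.9]
orientation: [-0.082, -3.14, 0.0]
ft_force: [0.2, 0.0, -1.8]
width: 24.0
grasp_force: 30.0
```

```bash
python3 - <<'E'
from h import *
o=readout.get_obs();print(o['ee_pos'],o['orientation'],o['width'])
c,im=shot('wrist','w3.png'); np.save('w3.npy',im)
import pickle; pickle.dump(c,open('w3.pkl','wb'))
E
```

```text
[495.03690148 302.21221813 273.86997392] [-8.22956011e-02 -3.14010020e+00  3.82647529e-04] 24.031885646741397
```

View pics/w3.png

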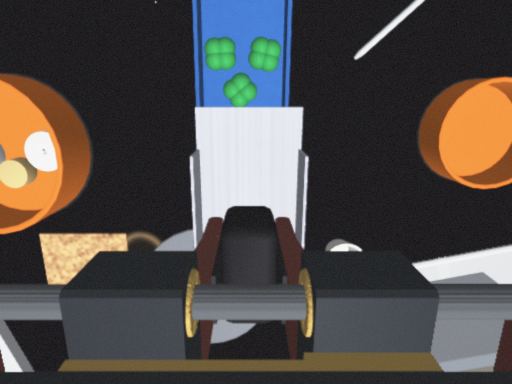

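```bash
python3 - <<'E'
from h import *
import pickle; c=pickle.load(open('w3.pkl','rb')); im=np.load('w3.npy')
hsv=cv2.cvtColor(im,cv2.COLOR_RGB2HSV); H,S,V=hsv[...,0],hsv[...,1],hsv[...,2]
m=(H>100)&(H<125)&(S>110)&(V>40); m[:,:150]=0; m[:,340:]=0
L=[];Rr=[]
for v in range(2,104,3):
    xs=np.where(m[v])[0]
    L.append(pt(c,xs[0]-.5,v,34)[:2]); Rr.append(pt(c,xs[-1]+.5,v,34)[:2])
for A in(L,Rr):
    A=np.array(A); q=np.polyfit(A[:,0],A[:,1],1); print('edge y at x=380,480:',np.polyval(q,[380,480]),'slope deg',np.degrees(q[0]),'std',np.std(A[:,1]-np.polyval(q,A[:,0])), A[:,0].min(),A[:,0].max())
z=readout.get_obs()['ee_pos'][2]-147.2+2
print('lip',[pt(c,u,v,z)[:2].round(1) for u,v in((196,107),(303,107),(249.5,107))])
g=((H>45)&(H<85)&(S>100)&(V>50)).astype(np.uint8)
n,_,st,ce=cv2.connectedComponentsWithStats(g)
for i in range(1,n):
    if st[i,4]>200: print('media',pt(c,*ce[i],16)[:2].round(1),st[i])
# end wall visible in scene/top: far ends from top picture
ct=cam('top'); it=np.load('top0.npy'); h=cv2.cvtColor(it,cv2.COLOR_RGB2HSV)
mt=(h[...,0]>100)&(h[...,0]<125)&(h[...,1]>100)&(h[...,2]>40); mt[:,:185]=0; mt[:,232:]=0
for u in(198,206,214): 
    vs=np.where(mt[:,u])[0]; print('col',u,'far rim',pt(ct,u,vs[0]-.5,34)[:2].round(1),'near',pt(ct,u,vs[-1]+.5,34)[:2].round(1), pt(ct,u,vs[-1]+.5,0)[:2].round(1))
E
```

```text
edge y at x=380,480: [258.10569907 252.44858003] slope deg -3.2412904494103625 std 0.2675984614539789 340.120031159027 424.1719800338138
edge y at x=380,480: [347.61258699 342.2220392 ] slope deg -3.08855637539821 std 0.2587354897912899 344.77429617821474 428.8082657426682
lip [array([428.3, 271.4]), array([432., 343.]), array([430.2, 307.2])]
media [381.1 281.3] [205  37  31  33 858]
media [383.8 324. ] [249  37  32  34 850]
media [415.9 298.4] [224  73  33  34 773]
col 198 far rim [539.3 327.1] near [318.3 329.4] [321.2 334.3]
col 206 far rim [538.1 300.9] near [317.2 304.3] [320.1 308.5]
col 214 far rim [536.9 274.7] near [316.  279.1] [318.9 282.6]
```

The wrist view looks over the lip at (196–303,107) into the tray. Media are at (220,53), (265,54) and (240,90), and the pan is parallel to the tray to within 0.2°.

>>> servo_tool --plan '[[[1,0.18,-0.18,-0.5,0,0,0],[1,0,0,-0.8,0,0,0],[1,0,0,-0.8,0,0,0],[1,0,0,0,0,0,0],[1,0,0,0,0,0,0]]]'

```text
t: 16.43
ee_pos: [501.7, 293.6, 188.9]
orientation: [-0.087, -3.137, 0.003]
ft_force: [0.4, 1.3, -1.0]
width: 23.8
grasp_force: 30.0
```

```bash
cat > tr.py <<'E'
from h import *
o=readout.get_obs();print(o['ee_pos'].round(1),o['orientation'].round(3),o['ft_force'].round(1))
c,im=shot('wrist','w4.png'); z=o['ee_pos'][2]-147.2+2
hsv=cv2.cvtColor(im,cv2.COLOR_RGB2HSV); H,S,V=hsv[...,0],hsv[...,1],hsv[...,2]
m=(H>100)&(H<125)&(S>110)&(V>40)
w=(S<40)&(V>150)
L=[];Rr=[]
vl=None
for v in range(2,140,2):
    xs=np.where(w[v,150:340])[0]
    if len(xs)>60: vl=v; break
# refine lip row
cols=range(205,295,10); rows=[np.where(w[:200,u])[0] for u in cols]; rows=[next((r for r in rr if w[r:r+8,u].all()),np.nan) for rr,u in zip(rows,cols)]
print('lip rows',rows)
vl=int(np.nanmedian(rows))
xs=np.where(w[vl+4,150:345])[0]+150; print('lip row',vl,xs[0],xs[-1])
for v in range(2,vl-4,3):
    xx=np.where(m[v,130:370])[0]+130
    L.append(pt(c,xx[0]-.5,v,34)[:2]); Rr.append(pt(c,xx[-1]+.5,v,34)[:2])
a=pt(c,xs[0]-.5,vl+4,z)[:2];b=pt(c,xs[-1]+.5,vl+4,z)[:2]
mid=(a+b)/2; q=np.polyfit(*np.array(L).T,1);r=np.polyfit(*np.array(Rr).T,1)
print('lip',a.round(1),b.round(1),'mid',mid.round(1),'front x',pt(c,250,vl,z)[0].round(1),'tray y there',(np.polyval(q,mid[0])+np.polyval(r,mid[0]))/2,'width',np.polyval(r,mid[0])-np.polyval(q,mid[0]),'deg',np.degrees([q[0],r[0]]))
g=((H>45)&(H<85)&(S>100)&(V>50)).astype(np.uint8)
n,_,st,ce=cv2.connectedComponentsWithStats(g)
for i in range(1,n):
    if st[i,4]>100: print('media',pt(c,*ce[i],16)[:2].round(1),st[i])
E
python3 tr.py
```

```text
[501.7 293.6 188.9] [-8.700e-02 -3.137e+00  3.000e-03] [ 0.4  1.3 -1. ]
lip rows [np.int64(108), np.int64(108), np.int64(108), np.int64(108), np.int64(108), np.int64(108), np.int64(108), np.int64(108), np.int64(108)]
lip row 108 195 301
lip [437.6 261.3] [441.6 333.3] mid [439.6 297.3] front x 437.0 tray y there 299.946286835757 width 89.5844035861287 deg [-3.31561008 -2.90366314]
media [384.  324.3] [ 260    5   44   48 1617]
media [381.3 281.6] [ 201    6   42   45 1621]
media [416.2 298.7] [ 226   55   45   47 1430]
```

>>> servo_tool --plan '[[[1,0,0.05,0,0,0,0],[1,0,0,-0.4,0,0,0],[1,0,0,-0.4,0,0,0],[1,0,0,0,0,0,0],[1,0,0,0,0,0,0]]]'

```text
t: 16.9
ee_pos: [502.9, 296.8, 159.3]
orientation: [0.086, 3.14, 0.001]
ft_force: [-0.2, -0.2, -0.7]
width: 24.2
grasp_force: 30.0
```

```bash
python3 tr.py
```

```text
[502.9 296.8 159.3] [8.60e-02 3.14e+00 1.00e-03] [-0.2 -0.2 -0.7]
lip rows [np.int64(108), np.int64(108), np.int64(108), np.int64(108), np.int64(108), np.int64(108), np.int64(108), np.int64(108), np.int64(108)]
lip row 108 195 301
lip [439.5 264.9] [443.4 336.7] mid [441.5 300.8] front x 438.9 tray y there 299.46852600761144 width 88.90858436059028 deg [-3.3291213  -3.17405419]
media [383.6 281.3] [ 188    0   48   41 1757]
media [386.2 324. ] [ 256    0   50   43 1794]
media [415.9 298.5] [ 217   45   51   54 1877]
```

>>> servo_tool --plan '[[[1,0,-0.03,-0.1,0,0,0],[1,0,0,-0.1,0,0,0],[1,0,0,0,0,0,0],[1,0,0,0,0,0,0]]]'

```text
t: 17.28
ee_pos: [503.2, 295.6, 150.8]
orientation: [0.085, 3.139, 0.002]
ft_force: [1.4, 0.8, 1.9]
width: 24.1
grasp_force: 30.0
```

>>> servo_tool --plan '[[[1,-0.2,0.011,0,0,0,0],[1,-0.2,0.011,0,0,0,0],[1,-0.2,0.011,0,0,0,0],[1,-0.2,0.011,0,0,0,0],[1,-0.2,0.011,0,0,0,0]]]'

```text
t: 17.7
ee_pos: [462.2, 297.8, 150.8]
orientation: [0.085, 3.139, 0.001]
ft_force: [2.1, 1.3, 2.2]
width: 23.8
grasp_force: 30.0
```

>>> servo_tool --plan '[[[1,-0.2,0.011,0,0,0,0],[1,-0.2,0.011,0,0,0,0],[1,-0.2,0.011,0,0,0,0],[1,-0.2,0.011,0,0,0,0],[1,0,0,0,0,0,0]]]'

```text
t: 18.12
ee_pos: [429.2, 299.7, 150.8]
orientation: [0.085, 3.14, 0.001]
ft_force: [-1.6, 2.1, 9.5]
width: 23.7
grasp_force: 30.0
```

```bash
python3 tr.py
```

```text
[429.2 299.7 150.8] [8.50e-02 3.14e+00 1.00e-03] [-1.6  2.1  9.5]
lip rows [np.int64(113), np.int64(111), np.int64(132), np.int64(142), np.int64(148), np.int64(145), np.int64(136), np.int64(108), np.int64(113)]
lip row 132 196 301Traceback (most recent call last):
  File "tr.py", line 19, in <module>
    L.append(pt(c,xx[0]-.5,v,34)[:2]); Rr.append(pt(c,xx[-1]+.5,v,34)[:2])
                  ~~^^^
IndexError: index 0 is out of bounds for axis 0 with size 0
```

View pics/w4.png

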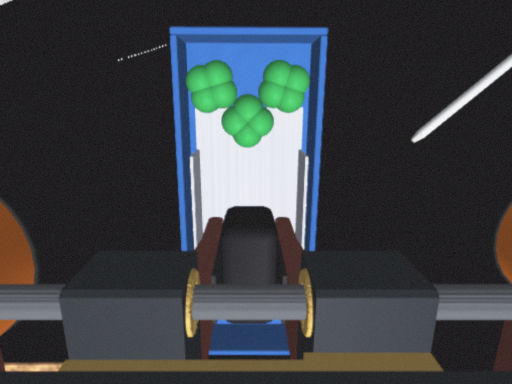

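The middle piece is on the pan at (248,120). The outer two, at (211,86) and (285,86), are at the lip, and the end wall is at row 36, so I'll keep pushing.

>>> servo_tool --plan '[[[1,-0.2,0.011,0,0,0,0],[1,-0.2,0.011,0,0,0,0],[1,-0.2,0.011,0,0,0,0],[1,-0.1,0.005,0,0,0,0],[1,0,0,0,0,0,0]]]'

```text
t: 18.58
ee_pos: [401.7, 301.2, 150.7]
orientation: [0.084, 3.14, 0.001]
ft_force: [1.1, 1.8, 8.7]
width: 23.8
grasp_force: 30.0
```

```bash
python3 - <<'E'
from h import *
o=readout.get_obs();print(o['ee_pos'].round(1))
c,im=shot('wrist','w5.png')
for x in(322,324,326,360):print(np.round(proj(c,(x,302,5))))
E
```

```text
[401.7 301.2 150.7]
[242.  84.]
[242.  87.]
[242.  90.]
[245. 142.]
```

View pics/w5.png

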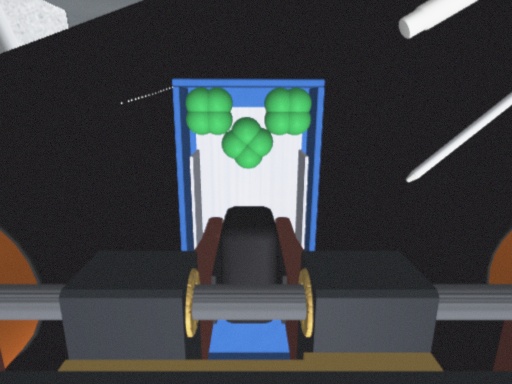

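>>> servo_tool --plan '[[[1,-0.1,0.005,0,0,0,0],[1,-0.1,0.005,0,0,0,0],[1,-0.06,0.003,0,0,0,0],[1,0,0,0,0,0,0]]]'

```text
t: 18.97
ee_pos: [391.9, 301.8, 150.7]
orientation: [0.084, 3.139, 0.002]
ft_force: [2.6, 1.4, 7.6]
width: 23.7
grasp_force: 30.0
```

```bash
python3 - <<'E'
from h import *
o=readout.get_obs();print(o['ee_pos'].round(1))
c,im=shot('wrist'); cv2.imwrite('pics/w6.png',cv2.resize(im[60:220,150:350,::-1],None,fx=3,fy=3,interpolation=cv2.INTER_CUBIC))
E
```

```text
[391.9 301.8 150.7]
```

View pics/w6.png

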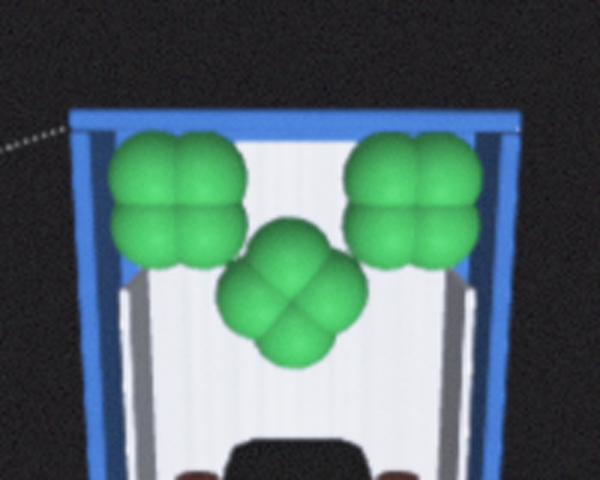

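The two outer pieces are against the end wall, on the lip, at (178,200) and (412,200) in the crop. The middle one is well on the pan at (292,292). Next I tilt the lip up about the back edge, then lift.

>>> servo_tool --plan '[[[1,0.26,0,0.03,0,0.8,0],[1,0.26,0,0.03,0,0.8,0],[1,0.26,0,0.03,0,0.8,0],[1,0.26,0,0.03,0,0.8,0],[1,0.26,0,0.03,0,0.8,0]]]'

```text
t: 19.43
ee_pos: [442.6, 300.9, 155.6]
orientation: [-0.075, -2.785, 0.015]
ft_force: [0.2, -0.4, -3.0]
width: 23.7
grasp_force: 30.0
```

```bash
python3 - <<'E'
from h import *
o=readout.get_obs();print(o['ee_pos'].round(1))
c,im=shot('wrist'); cv2.imwrite('pics/w7.png',cv2.resize(im[60:220,150:350,::-1],None,fx=3,fy=3,interpolation=cv2.INTER_CUBIC))
E
```

```text
[442.6 300.9 155.6]
```

View pics/w7.png

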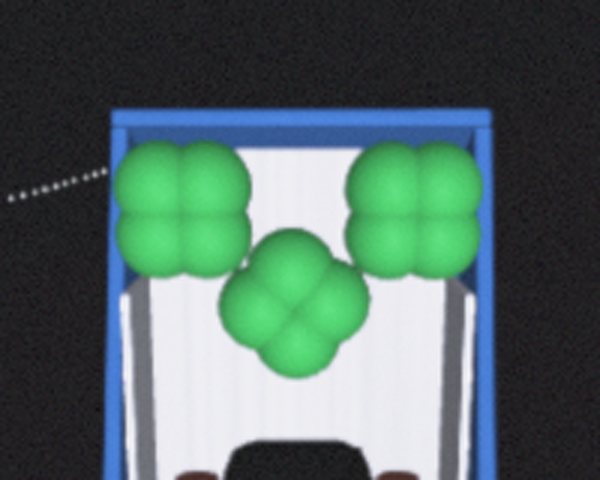

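>>> servo_tool --plan '[[[1,0,0,0,0,0.2,0],[1,0,0,0,0,0.2,0],[1,0,0,0,0,0,0],[1,0,0,0,0,0,0],[1,0,0,0,0,0,0]]]'

```text
t: 19.9
ee_pos: [443.1, 301.3, 156.1]
orientation: [-0.074, -2.757, 0.015]
ft_force: [0.4, -0.8, -1.9]
width: 24.1
grasp_force: 30.0
```

>>> servo_tool --plan '[[[1,0.03,0,0.1,0,0,0],[1,0.03,0,0.2,0,0,0],[1,0.03,0,0.3,0,0,0],[1,0,0,0.3,0,0,0],[1,0,0,0.3,0,0,0]]]'

```text
t: 20.32
ee_pos: [448.0, 301.4, 205.9]
orientation: [-0.075, -2.758, 0.014]
ft_force: [0.1, -0.1, -2.5]
width: 24.1
grasp_force: 30.0
```

>>> servo_tool --plan '[[[1,0,0,0.3,0,0,0],[1,0,0,0.3,0,0,0],[1,0,0,0.3,0,0,0],[1,0,0,0.2,0,0,0],[1,0,0,0.1,0,0,0]]]'

```text
t: 20.73
ee_pos: [448.1, 301.5, 253.8]
orientation: [-0.075, -2.758, 0.013]
ft_force: [0.3, 0.8, -1.7]
width: 24.1
grasp_force: 30.0
```

```bash
python3 - <<'E'
from h import *
o=readout.get_obs();print(o['ee_pos'].round(1))
c,im=shot('wrist'); cv2.imwrite('pics/w8.png',cv2.resize(im[60:220,150:350,::-1],None,fx=3,fy=3,interpolation=cv2.INTER_CUBIC))
E
```

```text
[448.1 301.5 253.8]
```

View pics/w8.png

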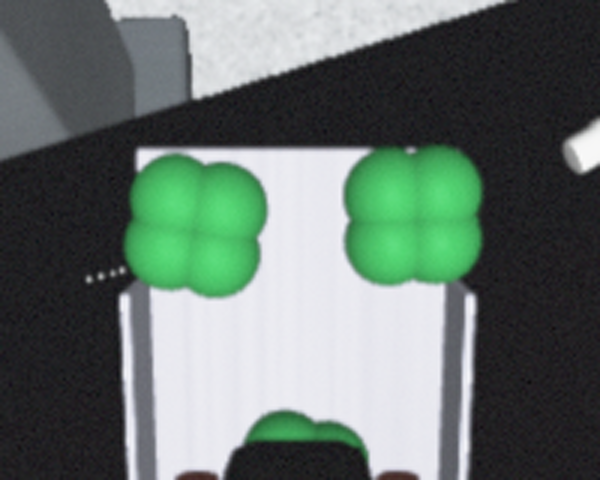

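All three pieces are on the lifted pan: two at the front, at (195,225) and (412,215), and one at the back. I'll ease the tilt to about 7° and carry them gently over the bowl.

>>> servo_tool --plan '[[[1,-0.1,0,0.06,0,-0.4,0],[1,-0.18,0,0.12,0,-0.7,0],[1,-0.18,0,0.12,0,-0.7,0],[1,-0.18,0,0.12,0,-0.7,0],[1,-0.12,0,0.08,0,-0.5,0]]]'

```text
t: 21.2
ee_pos: [416.3, 301.0, 272.0]
orientation: [-0.082, -3.02, 0.006]
ft_force: [-0.4, -0.2, -2.3]
width: 23.6
grasp_force: 30.0
```

>>> servo_tool --plan '[[[1,0,0,0,0,0,0],[1,0.07,-0.12,-0.02,0,0,0],[1,0.14,-0.23,-0.03,0,0,0],[1,0.21,-0.35,-0.05,0,0,0],[1,0.21,-0.35,-0.05,0,0,0]]]'

```text
t: 21.62
ee_pos: [443.6, 258.2, 265.4]
orientation: [-0.082, -3.017, 0.006]
ft_force: [0.2, -0.3, -2.4]
width: 23.7
grasp_force: 30.0
```

>>> servo_tool --plan '[[[1,0.21,-0.35,-0.05,0,0,0],[1,0.21,-0.35,-0.05,0,0,0],[1,0.21,-0.35,-0.05,0,0,0],[1,0.21,-0.35,-0.05,0,0,0],[1,0.21,-0.35,-0.05,0,0,0]]]'

```text
t: 22.03
ee_pos: [485.8, 187.4, 255.2]
orientation: [-0.084, -3.016, 0.005]
ft_force: [-0.6, 0.8, -2.3]
width: 24.1
grasp_force: 30.0
```

>>> servo_tool --plan '[[[1,0.21,-0.35,-0.05,0,0,0],[1,0.21,-0.35,-0.05,0,0,0],[1,0.21,-0.35,-0.05,0,0,0],[1,0.21,-0.35,-0.05,0,0,0],[1,0.21,-0.35,-0.05,0,0,0]]]'

```text
t: 22.45
ee_pos: [527.6, 117.2, 245.1]
orientation: [-0.084, -3.016, 0.005]
ft_force: [-0.1, 0.3, -1.8]
width: 23.9
grasp_force: 30.0
```

>>> servo_tool --plan '[[[1,0.21,-0.35,-0.05,0,0,0],[1,0.21,-0.35,-0.05,0,0,0],[1,0.14,-0.23,-0.03,0,0,0],[1,0.07,-0.12,-0.02,0,0,0],[1,0,0,0,0,0,0]]]'

```text
t: 22.87
ee_pos: [552.4, 75.8, 239.4]
orientation: [-0.085, -3.017, 0.005]
ft_force: [0.4, -1.1, -2.4]
width: 24.1
grasp_force: 30.0
```

```bash
cat > st.py <<'E'
from h import *
o=readout.get_obs();print(o['ee_pos'].round(1),R.from_rotvec(o['orientation']).as_matrix().round(3).tolist(),o['t'])
c,im=shot('wrist'); hsv=cv2.cvtColor(im,cv2.COLOR_RGB2HSV); H,S,V=hsv[...,0],hsv[...,1],hsv[...,2]
np.save('st.npy',im)
g=((H>45)&(H<85)&(S>100)&(V>50)).astype(np.uint8)
n,_,s,ce=cv2.connectedComponentsWithStats(g)
for i in range(1,n):
    if s[i,4]>60: print('green',ce[i].round(),s[i,2:])
Rm=R.from_rotvec(o['orientation']).as_matrix()
print('lip at',o['ee_pos']+Rm@np.array([68,0,147.]))
E
python3 st.py
```

```text
[552.4  75.8 239.4] [[-0.991, 0.056, -0.123], [0.056, 0.998, 0.0], [0.123, -0.007, -0.992]] 22.8667
green [287. 132.] [  47   46 1782]
green [216. 136.] [  47   47 1726]
green [250. 203.] [ 39  13 256]
lip at [466.89951527  79.68989453 101.8768452 ]
```

>>> servo_tool --plan '[[[1,0.06,-0.15,-0.2,0,0,0],[1,0.06,-0.2,-0.25,0,0,0],[1,0,-0.1,-0.2,0,0,0],[1,0,0,0,0,0,0]]]'

```text
t: 23.25
ee_pos: [555.3, 58.6, 211.9]
orientation: [-0.082, -3.015, 0.006]
ft_force: [-0.9, 0.1, -2.1]
width: 23.8
grasp_force: 30.0
```

>>> servo_tool --plan '[[[1,-0.3,0.02,0.15,0,-0.93,0],[1,-0.32,0.02,0.15,0,-0.93,0],[1,-0.32,0.02,0.1,0,-0.93,0],[1,-0.32,0.02,0.1,0,-0.93,0],[1,0,0,0,0,0,0]]]'

```text
t: 23.67
ee_pos: [501.6, 62.5, 233.6]
orientation: [0.079, 2.94, 0.008]
ft_force: [-1.4, -0.2, -2.8]
width: 24.0
grasp_force: 30.0
```

```bash
python3 st.py
```

```text
[501.6  62.5 233.6] [[-0.978, 0.053, 0.2], [0.054, 0.999, -0.0], [-0.199, 0.011, -0.98]] 23.6667
green [288. 128.] [  46   45 1759]
green [217. 133.] [  48   47 1722]
green [251. 200.] [ 41  22 604]
lip at [464.42370483  66.15101223  75.97233401]
```

>>> servo_tool --plan '[[[1,-0.05,-0.02,-0.06,0,-0.4,0],[1,-0.05,-0.02,-0.06,0,-0.4,0],[1,-0.08,-0.02,-0.06,0,-0.4,0],[1,-0.1,0,-0.06,0,-0.4,0],[1,-0.13,0,0,0,-0.4,0]]]'

```text
t: 24.13
ee_pos: [491.1, 60.1, 224.3]
orientation: [0.075, 2.764, 0.014]
ft_force: [0.1, -0.6, -2.0]
width: 24.1
grasp_force: 30.0
```

>>> servo_tool --plan '[[[1,-0.13,0,0,0,-0.4,0],[1,-0.13,0,0,0,-0.4,0],[1,0,0,0,0,0,0],[1,0,0,0,0,0,0],[1,0,0,0,0,0,0]]]'

```text
t: 24.55
ee_pos: [480.8, 60.2, 224.8]
orientation: [0.073, 2.694, 0.016]
ft_force: [0.6, 0.5, -1.4]
width: 23.6
grasp_force: 30.0
```

```bash
python3 st.py
```

```text
[480.8  60.2 224.8] [[-0.901, 0.049, 0.432], [0.054, 0.999, -0.0], [-0.431, 0.023, -0.902]] 24.55
green [250.  22.] [  69   49 1823]
green [290.  55.] [  44   46 1626]
lip at [482.98331388  63.82577065  62.91184833]
```

>>> servo_tool --plan '[[[1,-0.3,0,0.05,0,-0.9,0],[1,-0.3,0,0.05,0,-0.9,0],[1,0,0,0,0,0,0],[1,0,0,0,0,0,0],[1,0,0,0,0,0,0]]]'

```text
t: 25.02
ee_pos: [470.5, 56.9, 227.3]
orientation: [0.08, 2.619, -0.005]
ft_force: [-0.3, 0.2, -1.1]
width: 23.9
grasp_force: 30.0
```

```bash
python3 st.py; python3 - <<'E'
from h import *
im=np.load('st.npy')
c,sc=shot('scene')
a=cv2.resize(im[0:230,140:360,::-1],(400,418)); 
u,v=[int(t) for t in proj(c,(461,63,60))]; print(u,v)
b=cv2.resize(sc[v-45:v+45,u-50:u+36+14,::-1],(400,360),interpolation=cv2.INTER_CUBIC)
o=np.zeros((418,800,3),np.uint8); o[:,:400]=a; o[:360,400:]=b; cv2.imwrite('pics/w9.png',o)
hsv=cv2.cvtColor(sc,cv2.COLOR_RGB2HSV); H,S,V=hsv[...,0],hsv[...,1],hsv[...,2]
g=((H>45)&(H<85)&(S>100)&(V>50)).astype(np.uint8)
n,_,s,ce=cv2.connectedComponentsWithStats(g)
for i in range(1,n):
    if s[i,4]>10: print('scene green',ce[i].round(),s[i,2:],pt(c,*ce[i],16).round())
E
```

```text
[470.5  56.9 227.3] [[-0.866, 0.058, 0.497], [0.056, 0.998, -0.019], [-0.498, 0.011, -0.867]] 25.0167
green [250.   9.] [ 68  25 858]
green [299.  47.] [  46   46 1669]
lip at [484.76575297  57.88977077  66.00686827]
271 210
scene green [263. 208.] [ 9 10 66] [479. 106.  16.]
scene green [264. 224.] [16 10 93] [437.  70.  16.]
```

>>> servo_tool --plan '[[[1,0.2,0,0.5,0,0.5,0],[1,0.3,0,0.5,0,1,0],[1,0.3,0,0.5,0,1,0],[1,0.3,0,0,0,1,0],[1,0.3,0,0,0,1,0]]]'

```text
t: 25.53
ee_pos: [523.0, 54.7, 277.8]
orientation: [0.088, 2.977, -0.035]
ft_force: [-0.5, 0.2, -1.3]
width: 24.1
grasp_force: 30.0
```

```bash
cat > gr.py <<'E'
from h import *
o=readout.get_obs(); print('q',o['qpos'].round(2))
exec(open('st.py').read())
for nme in('top','scene'):
    c,im=shot(nme); np.save(nme+'g.npy',im); hsv=cv2.cvtColor(im,cv2.COLOR_RGB2HSV); H,S,V=hsv[...,0],hsv[...,1],hsv[...,2]
    g=((H>45)&(H<85)&(S>100)&(V>50)).astype(np.uint8)
    n,_,s,ce=cv2.connectedComponentsWithStats(g)
    for i in range(1,n):
        if s[i,4]>10: print(nme,ce[i].round(),s[i,2:],pt(c,*ce[i],20).round())
E
python3 gr.py
```

```text
q [ 0.1   0.26  1.95 -0.06  0.77 -1.37]
[523.   54.7 277.8] [[-0.985, 0.061, 0.162], [0.057, 0.998, -0.028], [-0.163, -0.019, -0.986]] 25.5333
green [265.  22.] [  56   46 1703]
green [295.  61.] [ 35  36 958]
lip at [479.82067852  54.34508592 121.69722898]
top [270. 209.] [ 9  9 61] [464.  94.  20.]
top [275. 220.] [12  8 63] [424.  80.  20.]
scene [263. 208.] [ 9 10 66] [476. 104.  20.]
scene [264. 224.] [16 10 93] [435.  69.  20.]
```

>>> servo_tool --plan '[[[1,0.1,0.05,0,0.16,0.93,0],[1,0.1,0.05,0,0.16,0.93,0],[1,0.14,0.04,0,0,0,-1],[1,0.14,0.04,0,0,0,-1],[1,0.14,0.04,0,0,0,-1]]]'

```text
t: 26.1
ee_pos: [545.1, 62.8, 274.5]
orientation: [-0.509, -3.1, 0.006]
ft_force: [-0.4, 0.0, -1.3]
width: 23.8
grasp_force: 30.0
```

>>> servo_tool --plan '[[[1,0.14,0.04,0,0,0,-1],[1,0.14,0.04,0,0,0,-1],[1,0.14,0.04,0,0,0,-1],[1,0.14,0.04,0,0,0,-1],[1,0.14,0.04,0,0,0,-1]]]'

```text
t: 26.52
ee_pos: [572.9, 70.9, 274.6]
orientation: [-1.168, -2.915, 0.006]
ft_force: [0.6, 0.3, -1.3]
width: 23.9
grasp_force: 30.0
```

>>> servo_tool --plan '[[[1,0.14,0.04,0,0,0,-1],[1,0.14,0.04,0,0,0,-1],[1,0.14,0.04,0,0,0,-1],[1,0.14,0.04,0,0,0,-1],[1,0.14,0.04,0,0,0,-1]]]'

```text
t: 26.93
ee_pos: [600.9, 78.9, 274.5]
orientation: [-1.77, -2.593, 0.006]
ft_force: [-0.3, -0.4, -0.3]
width: 23.9
grasp_force: 30.0
```

>>> servo_tool --plan '[[[1,0.1,0,0,0,0,-1],[1,0.1,0,0,0,0,-1],[1,0,0,0,0,0,-1],[1,0,0,0,0,0,-1],[1,0,0,0,0,0,-1]]]'

```text
t: 27.35
ee_pos: [608.7, 78.9, 274.4]
orientation: [-2.289, -2.147, 0.005]
ft_force: [-0.1, -0.3, -1.9]
width: 24.0
grasp_force: 30.0
```

>>> servo_tool --plan '[[[1,0,0,0,0,0,-0.2],[1,0,0,0,0,0,0]]]'

```text
t: 27.52
ee_pos: [609.1, 78.8, 274.9]
orientation: [-2.302, -2.134, 0.006]
ft_force: [0.2, 0.5, -1.9]
width: 23.8
grasp_force: 30.0
```

```bash
python3 gr.py; python3 - <<'E'
from h import *
o=readout.get_obs(); Rm=R.from_rotvec(o['orientation'])
T=R.from_matrix(np.array([[0,np.cos(a:=np.radians(-4.6)),0],[0,np.sin(a),0],[0,0,-1.]])*1.0+np.array([[-np.sin(a)*-1*-1*-1,0,0],[np.cos(a),0,0],[0,0,0]]))
print(T.as_matrix().round(3)); print('turn units',(np.degrees((T*Rm.inv()).as_rotvec())/5).round(3), 'shift',(np.array([623.3,85.7,150.2])-o['ee_pos'])/40)
E
```

```text
q [0.11 0.44 1.67 0.   1.03 0.18]
[609.1  78.8 274.9] [[0.076, 0.997, -0.005], [0.997, -0.076, -0.0], [-0.001, -0.005, -1.0]] 27.5167
green [ 89. 181.] [  53   58 1887]
lip at [613.55543373 146.53320183 127.82478062]
top [270. 209.] [ 9  9 61] [464.  94.  20.]
top [276. 219.] [10  7 46] [430.  78.  20.]
scene [263. 208.] [ 9 10 66] [476. 104.  20.]
scene [264. 224.] [16 10 93] [435.  69.  20.]
[[ 0.  1.  0.]
 [ 1.  0.  0.]
 [ 0.  0. -1.]]
turn units [ 0.007 -0.049  0.863] shift [ 0.33862006  0.17353318 -3.12702371]
```

```bash
python3 - <<'E'
import numpy as np,cv2
w=np.load('st.npy'); t=np.load('topg.npy'); s=np.load('sceneg.npy')
o=np.zeros((600,800,3),np.uint8)
o[:300,:400]=cv2.resize(w,(400,300)); o[:300,400:]=cv2.resize(t[170:245,230:330],(400,300),interpolation=cv2.INTER_CUBIC)
o[300:,:400]=cv2.resize(s[170:245,220:320],(400,300),interpolation=cv2.INTER_CUBIC); o[300:,400:]=cv2.resize(s,(400,300))
cv2.imwrite('pics/cmp.png',o[:,:,::-1])
E
```

```text
(no output)
```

View pics/cmp.png

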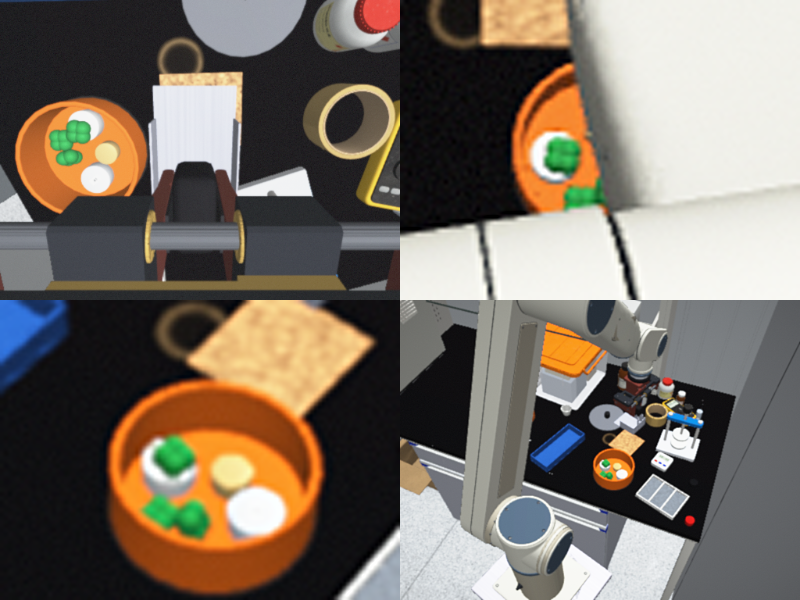

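All three pieces are in the bowl with the pucks, one of them lying on a puck. Next I put the scoop down where it came from.

>>> servo_tool --plan '[[[1,0.34,0.17,0,0,0,0],[1,0,0,-0.8,0,0,0],[1,0,0,-0.8,0,0,0],[1,0,0,-0.8,0,0,0],[1,0,0,-0.4,0,0,0]]]'

```text
t: 28.08
ee_pos: [622.0, 85.3, 159.9]
orientation: [-2.3, -2.132, 0.011]
ft_force: [-0.6, -0.0, -1.7]
width: 23.7
grasp_force: 30.0
```

>>> servo_tool --plan '[[[1,0,0,-0.2,0,0,0],[1,0,0,0,0,0,0],[1,0,0,0,0,0,0]]]'

```text
t: 28.33
ee_pos: [624.2, 85.6, 155.9]
orientation: [-2.303, -2.133, 0.005]
ft_force: [0.1, -0.1, -0.3]
width: 23.9
grasp_force: 30.0
```

>>> servo_tool --plan '[[[1,0,0,-0.06,0,0,0],[1,0,0,0,0,0,0],[1,0,0,0,0,0,0]]]'

```text
t: 28.58
ee_pos: [624.4, 85.6, 154.4]
orientation: [-2.305, -2.133, 0.003]
ft_force: [0.1, 0.9, -1.9]
width: 24.0
grasp_force: 30.0
```

>>> servo_tool --plan '[[[1,0,0,-0.05,0,0,0],[1,0,0,0,0,0,0],[1,0,0,0,0,0,0]]]'

```text
t: 28.83
ee_pos: [623.9, 85.5, 151.3]
orientation: [-2.304, -2.132, 0.005]
ft_force: [0.9, -0.2, -1.3]
width: 24.0
grasp_force: 30.0
```

>>> servo_tool --plan '[[[1,0,0,-0.03,0,0,0],[1,0,0,0,0,0,0],[1,0,0,0,0,0,0],[0,0,0,0,0,0,0],[0,0,0,0,0,0,0]]]'

```text
t: 29.25
ee_pos: [623.9, 85.6, 149.9]
orientation: [-2.304, -2.132, 0.005]
ft_force: [0.3, -0.2, -0.1]
width: 34.2
grasp_force: 0.0
```

>>> servo_tool --plan '[[[-0.5,0,0,0,0,0,0],[-0.5,0,0,0,0,0,0],[-0.5,0,0,0,0,0,0],[-0.5,0,0,0.5,0,0,0],[-0.5,0,0,1,0,0,0]]]'

```text
t: 29.67
ee_pos: [621.1, 85.2, 205.8]
orientation: [-2.3, -2.128, 0.018]
ft_force: [0.0, 0.1, -0.5]
width: 65.0
grasp_force: 0.0
```

>>> servo_tool --plan '[[[-0.5,0,0,1,0,0,0],[-0.5,0,0,1,0,0,0],[-0.5,-0.7,0.8,0,0,0,0],[-0.5,-0.7,0.8,0,0,0,0],[-0.5,0,0.8,0,0,0,0]]]'

```text
t: 30.08
ee_pos: [564.9, 180.3, 290.4]
orientation: [-2.304, -2.13, 0.009]
ft_force: [1.1, -0.7, 0.1]
width: 65.9
grasp_force: 0.0
```

>>> servo_tool --plan '[[[-0.5,0,0,0,0,0,0],[-0.5,0,0,0,0,0,0]]]'

```text
t: 30.25
ee_pos: [568.7, 181.6, 290.2]
orientation: [-2.301, -2.136, 0.005]
ft_force: [-1.5, -0.3, -0.8]
width: 65.9
grasp_force: 0.0
```

```bash
cat > lid.py <<'E'
from h import *
o=readout.get_obs(); print(o['ee_pos'].round(1))
c,im=shot('wrist'); np.save('lid.npy',im)
hsv=cv2.cvtColor(im,cv2.COLOR_RGB2HSV); H,S,V=hsv[...,0],hsv[...,1],hsv[...,2]
m=((S<70)&(V>75)&(V<215)).astype(np.uint8)*255; m[240:]=0
m=cv2.morphologyEx(m,cv2.MORPH_OPEN,np.ones((5,5)))
cs,_=cv2.findContours(m,cv2.RETR_EXTERNAL,cv2.CHAIN_APPROX_NONE)
for k in cs:
    a=cv2.contourArea(k)
    if a<3000: continue
    P=np.array([pt(c,u,v,13)[:2] for u,v in cv2.convexHull(k)[:,0]],np.float32)
    (x,y),r=cv2.minEnclosingCircle(P); print('grey blob',a,cv2.boundingRect(k),'circle',round(x,1),round(y,1),round(r,1))
    if 70<r<84:
        u,v=proj(c,(x,y,20)); mm=np.zeros(V.shape,np.uint8); cv2.circle(mm,(int(u),int(v)),35,255,-1)
        d=((V<70)&(mm>0)).astype(np.uint8); n,_,s,ce=cv2.connectedComponentsWithStats(d)
        i=1+np.argmax(s[1:,4]); print('knob px',ce[i].round(1),s[i],'z30',pt(c,*ce[i],30)[:2].round(1))
E
python3 lid.py; python3 - <<'E'
from h import *
a=cam('top');b=cam('scene')
for p,q in(((370,120),(490,105)),((365,10),(515,15)),((372,92),(497,72))):
    o1,d1=ray(a,p[0]*.64,p[1]*.64);o2,d2=ray(b,q[0]*.64,q[1]*.64)
    A=np.array([d1,-d2]).T; t=np.linalg.lstsq(A,o2-o1,rcond=None)[0]; print((o1+d1*t[0]).round(),(o2+d2*t[1]).round())
E
```

```text
[568.7 181.6 290.2]
grey blob 16990.5 (278, 19, 146, 150) circle 679.8 245.7 76.3
knob px [349.4  99.8] [342  87  21  22 204] z30 [673.7 244.2]
[784. 178. 302.] [796. 165. 309.]
[892. 175. 449.] [883. 184. 442.]
[795. 171. 372.] [802. 163. 377.]
```

```bash
python3 - <<'E'
from h import *
a=cam('top');b=cam('scene')
it=np.load('top0.npy');isc=np.load('scene0.npy')
def tri(p,q):
    o1,d1=ray(a,*p);o2,d2=ray(b,*q)
    t=np.linalg.lstsq(np.array([d1,-d2]).T,o2-o1,rcond=None)[0]; return ((o1+d1*t[0]+o2+d2*t[1])/2).round(),np.linalg.norm(o1+d1*t[0]-o2-d2*t[1]).round()
for n,p,q in(('red',(366,168),(465,188)),('blue',(366,141),(482,166)),('brown',(317,121),(452,132)),('red2',(397,100),(535,162))):
    print(n,tri(np.array(p)*.64,np.array(q)*.64))
c,im=shot('top'); sc=np.array(vision.get_image('scene')); 
for n,I,cc in(('top',im,c),('scene',sc,cam('scene'))):
    hsv=cv2.cvtColor(I,cv2.COLOR_RGB2HSV); H,S,V=hsv[...,0],hsv[...,1],hsv[...,2]
    m=(((H<6)|(H>174))&(S>150)&(V>100)).astype(np.uint8); k,_,s,ce=cv2.connectedComponentsWithStats(m)
    print(n,[(ce[i].round(),s[i,4]) for i in range(1,k) if s[i,4]>15])
    m=((H>105)&(H<130)&(S>150)&(V>80)).astype(np.uint8); k,_,s,ce=cv2.connectedComponentsWithStats(m)
    print(n,'blue',[(ce[i].round(),s[i,4]) for i in range(1,k) if 15<s[i,4]<600])
w=np.load('lid.npy'); cv2.imwrite('pics/lid.png',w[:,:,::-1])
E
```

```text
red (array([796., 198.,  85.]), np.float64(2.0))
blue (array([846., 194., 111.]), np.float64(3.0))
brown (array([886., 295., 127.]), np.float64(2.0))
red2 (array([955., 124.,  83.]), np.float64(2.0))
top [(array([254.,  63.]), np.int32(118)), (array([379., 207.]), np.int32(77)), (array([133., 269.]), np.int32(209))]
top blue [(array([234.,  89.]), np.int32(102))]
scene [(array([342., 104.]), np.int32(98)), (array([298., 120.]), np.int32(115)), (array([371., 282.]), np.int32(130))]
scene blue [(array([308., 106.]), np.int32(125)), (array([261., 271.]), np.int32(18))]
```

View pics/lid.png

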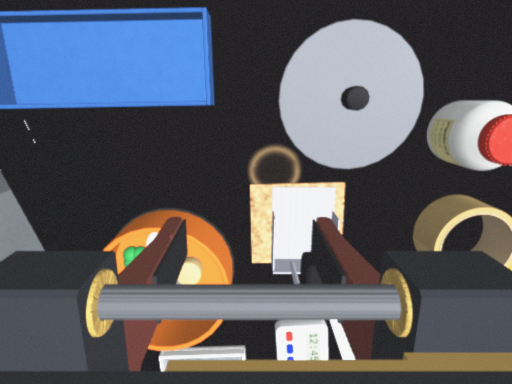

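The lid has been knocked and now lies at about (680,245): plate at (351,94), knob near (357,98), with nothing within the gripper's reach around it. I go in low.

>>> servo_tool --plan '[[[-0.5,0,0,-0.9,0,0,0],[-0.5,0,0,-0.9,0,0,0],[-0.5,0,0,-0.9,0,0,0],[-0.5,0.7,0.4,0,0,0,0],[-0.5,0.7,0.4,0,0,0,0]]]'

```text
t: 30.82
ee_pos: [623.0, 209.8, 178.0]
orientation: [-2.304, -2.127, 0.018]
ft_force: [1.3, 0.7, 1.3]
width: 65.8
grasp_force: 0.0
```

>>> servo_tool --plan '[[[-0.5,0.7,0.4,0,0,0,0],[-0.5,0.65,0.4,0,0,0,0],[-0.5,0,0,0,0,0,0],[-0.5,0,0,0,0,0,0]]]'

```text
t: 31.15
ee_pos: [680.0, 243.3, 181.0]
orientation: [-2.305, -2.131, 0.006]
ft_force: [-0.8, 0.1, 0.2]
width: 65.7
grasp_force: 0.0
```

```bash
python3 lid.py; python3 - <<'E'
from h import *
print(readout.get_obs()['qpos'].round(2))
c=cam('wrist'); print(np.round(proj(c,(680,245.5,38))))
im=np.load('lid.npy'); V=im.max(2); print(V[100:240:8,150:350:10])
E
```

```text
[680.  243.3 181. ]
[0.33 0.7  1.46 0.   0.99 0.4 ]
[251. 198.]
[[ 51  51  51  49  54  54 236 238 238 238 238 239 239 239 238  47  51  50
   54  52]
 [ 48  54  52  53  81 238 237 237 238 239 238 238 238 238 238 239  58  52
   49  48]
 [ 51  53  53  91 237 237 238 238 237 238 238 238 238 238 238 238 239  47
   51  51]
 [ 53  51  49 237 236 237 237 237 238 238 238 238 238 238 238 238 238 239
   51  52]
 [ 50  51 233 236 236 237 236 237 237 237 237 237 238 238 238 237 238 238
  135  46]
 [ 49  48 237 235 235 236 237 237 237 237 237 238 238 237 237 237 238 237
  238  46]
 [ 54 201 236 236 236 237 237 236 237 237 237 236 239 237 238 237 237 238
  238  56]
 [ 51 234 235 237 235 237 236 237 236 237 237 237 237 236 237 237 238 237
  238 225]
 [ 52 235 235 234 235 237 235 236 235 237 236 237 237 237 237 237 237 237
  237 236]
 [ 50 236 235 235 235 235 236 235 237 238 236 236 237 237 237 236 237 237
  237 236]
 [ 48 235 235 236 235 235 235 235 236  56  56 221 236 236 236 235 236 237
  237 235]
 [ 49 234 235 235 235 236 236 236 235  86  91  82 236 236 236 236 236 237
  236 237]
 [ 53 236 235 235 235 235 235 235 236  82  82  87 236 237 236 237 236 236
  237 236]
 [ 49 234 235 236 235 236 235 236 236  80  81  82 234 235 236 237 236 237
  236 236]
 [ 51 234 235 236 235 235 235 236 236 234 117 235 236 234 236 236 237 236
  236 140]
 [ 52  73 123 140 235 235 235 235 235 235 236 235 235 235 236 236 235 123
  129  51]
 [ 49  83 125  63 236 235 234 236 235 236 235 235 235 236 235 235 234  94
  124  48]
 [ 50 124 174  73 235 235 235 235 236 235 236 235 236 236 236 235 232  51
  122 125]]
```

>>> servo_tool --plan '[[[-0.5,0,0.05,-0.7,0,0,0],[-0.5,0,0,-0.7,0,0,0],[-0.5,0,0,-0.5,0,0,0],[-0.5,0,0,-0.15,0,0,0],[-0.5,0,0,0,0,0,0]]]'

```text
t: 31.62
ee_pos: [677.0, 244.6, 97.9]
orientation: [-2.303, -2.13, 0.013]
ft_force: [0.3, -0.6, 0.8]
width: 66.1
grasp_force: 0.0
```

>>> servo_tool --plan '[[[0.2,0,0,0,0,0,0],[1,0,0,0,0,0,0],[1,0,0,0,0,0,0],[1,0,0,0,0,0,0],[1,0,0,0,0,0,0]]]'

```text
t: 32.03
ee_pos: [679.4, 246.4, 101.1]
orientation: [-2.304, -2.133, 0.003]
ft_force: [0.9, 0.1, -0.4]
width: 36.3
grasp_force: 0.0
```

>>> servo_tool --plan '[[[1,0,0,0,0,0,0],[1,0,0,0,0,0,0]]]'

```text
t: 32.2
ee_pos: [679.2, 246.3, 100.4]
orientation: [-2.304, -2.133, 0.005]
ft_force: [-1.0, -0.4, 2.7]
width: 23.4
grasp_force: 30.1
```

>>> servo_tool --plan '[[[1,0,0,0.2,0,0,0],[1,-0.3,0,0.4,0,0,0],[1,-0.6,0,0.2,0,0,0],[1,-0.6,0,0.3,0,0,0],[1,0,0,0.5,0,0,0]]]'

```text
t: 32.62
ee_pos: [613.5, 245.4, 162.2]
orientation: [-2.3, -2.131, 0.018]
ft_force: [-0.3, -0.4, -1.4]
width: 23.4
grasp_force: 30.0
```

>>> servo_tool --plan '[[[1,0,0,0.6,0,0,0],[1,0,0,0.6,0,0,0],[1,-0.5,0,0.2,0,0,0],[1,-0.8,0,0,0,0,0],[1,-0.8,0,0,0,0,0]]]'

```text
t: 33.03
ee_pos: [534.7, 246.2, 221.3]
orientation: [-2.305, -2.132, 0.002]
ft_force: [0.2, 1.4, -1.3]
width: 23.4
grasp_force: 30.0
```

```bash
python3 - <<'E'
from h import *
import pickle
from scipy.optimize import least_squares
print(readout.get_obs()['ee_pos'].round(1))
p=vision.camera_params('wrist');Hm=np.array(p['hand_eye']);Rt=R.from_rotvec([-2.287,-2.154,0]).as_matrix()
cb=((p['fx'],p['fy'],p['cx'],p['cy']),Rt@Hm[:3,:3],Rt@Hm[:3,3]+np.array([425.5,111.5,302.7]))
for n,c,im in(('wb',cb,cv2.imread('w_bowl.png')[:,:,::-1]),('w2',pickle.load(open('w2.pkl','rb')),np.load('w2.npy')),('top',cam('top'),np.load('top0.npy')),('scene',cam('scene'),np.load('scene0.npy'))):
    hsv=cv2.cvtColor(np.ascontiguousarray(im),cv2.COLOR_RGB2HSV); H,S,V=hsv[...,0],hsv[...,1],hsv[...,2]
    m=((H>3)&(H<20)&(S>150)&(V>60)).astype(np.uint8)*255
    u0,v0=proj(c,(461,63,40)); cs,_=cv2.findContours(m,cv2.RETR_EXTERNAL,cv2.CHAIN_APPROX_NONE)
    k=[k for k in cs if cv2.contourArea(k)>300 and abs(cv2.pointPolygonTest(k,(u0,v0),True))<100 and cv2.pointPolygonTest(k,(u0,v0),False)>=0]
    if not k: print(n,'none');continue
    k=max(k,key=cv2.contourArea)
    P=np.array([pt(c,u,v,60)[:2] for u,v in k[:,0]])
    q=np.array([461.,63.])
    for _ in range(6):
        d=q-c[2][:2]; d/=np.linalg.norm(d); e=P-q; rr=np.hypot(*e.T); s=((e@d)>0.1*75)&(abs(rr-75)<10)
        A=P[s]; r=least_squares(lambda x:np.hypot(*(A-x[:2]).T)-x[2],[*q,75.],loss='soft_l1',f_scale=1); q=r.x[:2]
        r2=least_squares(lambda x:np.hypot(*(A-x[:2]).T)-75.5,q,loss='soft_l1',f_scale=1)
    print(n,r.x.round(1),r2.x.round(1),s.sum(),np.median(abs(r.fun)).round(2))
E
```

```text
[534.7 246.2 221.3]
wb [463.3  60.8  74.8] [463.   61.6] 155 0.35
w2 [463.3  60.3  74.8] [463.9  61.1] 143 0.3
top [460.5  60.3  75.7] [460.7  60.2] 62 0.48
scene [461.4  59.5  77.7] [463.5  61.2] 64 1.05
```

>>> servo_tool --plan '[[[1,-0.5,-0.3,0,0,0,0],[1,-0.7,-0.7,0,0,0,0],[1,-0.61,-0.8,0,0,0,0],[1,0,-0.8,0,0,0,0],[1,0,-0.8,0,0,0,0]]]'

```text
t: 33.45
ee_pos: [460.8, 109.3, 220.4]
orientation: [-2.302, -2.134, 0.006]
ft_force: [1.1, -0.2, -1.3]
width: 23.5
grasp_force: 30.0
```

>>> servo_tool --plan '[[[1,0,-0.7,0,0,0,0],[1,0,-0.4,-0.3,0,0,0],[1,0,-0.1,-0.5,0,0,0],[1,0,0,0,0,0,0],[1,0,0,0,0,0,0]]]'

```text
t: 33.87
ee_pos: [462.1, 62.0, 187.8]
orientation: [-2.304, -2.13, 0.008]
ft_force: [0.1, -0.4, -1.8]
width: 23.3
grasp_force: 30.0
```

```bash
python3 - <<'E'
from h import *
from scipy.optimize import least_squares
o=readout.get_obs(); print(o['ee_pos'].round(1), 'tool z',R.from_rotvec(o['orientation']).as_matrix()[:,2].round(4))
c,im=shot('wrist'); np.save('lid2.npy',im); hsv=cv2.cvtColor(im,cv2.COLOR_RGB2HSV); H,S,V=hsv[...,0],hsv[...,1],hsv[...,2]
z=o['ee_pos'][2]-100.4+13
m=((S<40)&(V>150)).astype(np.uint8); m[250:]=0
u,v=proj(c,(o['ee_pos'][0],o['ee_pos'][1]+40,z)); print('px',u,v,m[int(v),int(u)])
n,lab=cv2.connectedComponents(m); mm=(lab==lab[int(v),int(u)]).astype(np.uint8)
k=max(cv2.findContours(mm,cv2.RETR_EXTERNAL,cv2.CHAIN_APPROX_NONE)[0],key=cv2.contourArea)
P=np.array([pt(c,a,b,z)[:2] for a,b in k[:,0]]); q=o['ee_pos'][:2]; A=P[abs(np.hypot(*(P-q).T)-76)<8]; A=A[A[:,1]>q[1]]
print('lid',least_squares(lambda x:np.hypot(*(A-x).T)-76,q,loss='soft_l1').x.round(1),len(A),P[:,1].min().round(),P[:,1].max().round())
E
```

```text
[462.1  62.  187.8] tool z [-6.2e-03 -7.0e-04 -1.0e+00]
px 243.50934672597668 161.37471826330912 1
lid [461.8  60.3] 400 47.0 137.0
```

>>> servo_tool --plan '[[[1,0.02,0,-0.3,0,0,0],[1,0,0,-0.3,0,0,0],[1,0,0,-0.15,0,0,0],[1,0,0,0,0,0,0],[1,0,0,0,0,0,0]]]'

```text
t: 34.33
ee_pos: [463.5, 62.7, 158.4]
orientation: [-2.303, -2.133, 0.005]
ft_force: [0.8, -1.0, -1.8]
width: 23.1
grasp_force: 30.0
```

>>> servo_tool --plan '[[[1,0,0,-0.08,0,0,0],[1,0,0,0,0,0,0],[1,0,0,0,0,0,0]]]'

```text
t: 34.58
ee_pos: [463.5, 62.3, 155.1]
orientation: [-2.304, -2.133, 0.005]
ft_force: [-0.5, 0.1, -1.3]
width: 23.0
grasp_force: 30.0
```

>>> servo_tool --plan '[[[1,0,0,-0.05,0,0,0],[1,0,0,0,0,0,0],[1,0,0,-0.03,0,0,0],[1,0,0,0,0,0,0],[1,0,0,0,0,0,0]]]'

```text
t: 35.0
ee_pos: [463.4, 62.2, 152.3]
orientation: [-2.304, -2.132, 0.005]
ft_force: [-2.2, -0.6, 9.5]
width: 23.1
grasp_force: 30.0
```

>>> servo_tool --plan '[[[0.2,0,0,0,0,0,0],[0.2,0,0,0,0,0,0],[-0.3,0,0,0,0,0,0],[-0.3,0,0,0,0,0,0],[-0.3,0,0,0,0,0,0]]]'

```text
t: 35.42
ee_pos: [463.4, 62.2, 151.4]
orientation: [-2.304, -2.132, 0.006]
ft_force: [-0.3, 0.5, 0.4]
width: 51.8
grasp_force: 0.0
```

>>> servo_tool --plan '[[[-0.3,0,0,0.4,0,0,0],[-0.3,0,0,0.8,0,0,0],[-0.3,0,0,1,0,0,0],[-0.3,0,-0.5,1,0,0,0],[-0.3,0,-0.5,0.5,0,0,0]]]'

```text
t: 35.83
ee_pos: [464.5, 23.8, 300.6]
orientation: [2.303, 2.136, -0.0]
ft_force: [0.7, -0.1, 0.2]
width: 57.0
grasp_force: 0.0
```

>>> servo_tool --plan '[[[-0.3,0,0,0,0,0,0],[-0.3,0,0,0,0,0,0]]]'

```text
t: 36.0
ee_pos: [463.7, 23.1, 297.6]
orientation: [-2.307, -2.131, 0.002]
ft_force: [-0.3, 1.4, -0.3]
width: 57.1
grasp_force: 0.0
```

```bash
python3 - <<'E'
from h import *
from scipy.optimize import least_squares
o=readout.get_obs(); print(o['ee_pos'].round(1),o['t'])
c,im=shot('wrist','fin.png'); hsv=cv2.cvtColor(im,cv2.COLOR_RGB2HSV); H,S,V=hsv[...,0],hsv[...,1],hsv[...,2]
m=((S<40)&(V>150)).astype(np.uint8); n,lab=cv2.connectedComponents(m)
u,v=proj(c,(462,95,65)); k=max(cv2.findContours((lab==lab[int(v),int(u)]).astype(np.uint8),cv2.RETR_EXTERNAL,cv2.CHAIN_APPROX_NONE)[0],key=cv2.contourArea)
k=k[:,0]; 
for z in(65,):
    P=np.array([pt(c,a,b,z)[:2] for a,b in k]); r=least_squares(lambda x:np.hypot(*(P-x[:2]).T)-x[2],[462,62,76],loss='soft_l1'); print('lid z',z,r.x.round(1),np.median(abs(r.fun)).round(2),np.percentile(abs(r.fun),90).round(2))
# height check by radius: visible orange around the lid
org=((H>3)&(H<20)&(S>150)&(V>60)); u,v=proj(c,(462,62,65)); mm=np.zeros(m.shape,np.uint8);cv2.circle(mm,(int(u),int(v)),110,1,-1)
ys,xs=np.where(org&(mm>0)); print('orange px',len(xs),(xs.min(),xs.max(),ys.min(),ys.max()) if len(xs) else '')
n,_,s,ce=cv2.connectedComponentsWithStats(((V<110)&(mm>0)&(np.hypot(*(np.indices(m.shape)-np.array([v,u])[:,None,None]))<45)).astype(np.uint8))
print('knob',[(ce[i].round(1),s[i,4],pt(c,*ce[i],84)[:2].round(1)) for i in range(1,n) if s[i,4]>50])
# scoop: pan in scene & top
for nme in('scene','top'):
    cc,I=shot(nme); h=cv2.cvtColor(I,cv2.COLOR_RGB2HSV); np.save(nme+'f.npy',I)
    w=((h[...,1]<45)&(h[...,2]>150)).astype(np.uint8); n,lab,s,ce=cv2.connectedComponentsWithStats(w); u,v=proj(cc,(610,130,5)); i=lab[int(v),int(u)]
    print(nme,'pan blob',i,s[i],ce[i].round(),pt(cc,*ce[i],5).round())
    g=((h[...,0]>45)&(h[...,0]<85)&(h[...,1]>100)&(h[...,2]>50)); print('green px',g.sum())
E
```

```text
[463.7  23.1 297.6] 36.0
lid z 65 [463.3  62.5  73.5] 0.24 0.58
orange px 0 
knob [(array([244.5, 136.3]), np.int32(581), array([462.9,  62.3]))]
scene pan blob 0 [     0      0    512    384 144541] [283. 171.] [646. 150.   5.]
green px 0
top pan blob 33 [251 154  28  20 403] [262. 164.] [622. 112.   5.]
green px 0
```

```bash
python3 - <<'E'
from h import *
from scipy.optimize import least_squares
c=cam('wrist'); V=cv2.imread('pics/fin.png').max(2).astype(int)
for z,ctr in((65,(463,62.4)),):
    out=[]
    for a in np.radians(np.arange(0,360,15)):
        pr=[]
        rs=np.arange(60,90,.5)
        for r in rs:
            u,v=proj(c,(ctr[0]+r*np.cos(a),ctr[1]+r*np.sin(a),z)); pr.append(V[int(round(v)),int(round(u))])
        pr=np.array(pr); out.append((int(np.degrees(a)+.5),rs[np.argmax(pr<100)]))
    print(out)
E
```

```text
[(0, np.float64(72.0)), (15, np.float64(72.0)), (30, np.float64(73.0)), (45, np.float64(73.5)), (60, np.float64(74.0)), (75, np.float64(74.5)), (90, np.float64(76.0)), (105, np.float64(76.0)), (120, np.float64(77.0)), (135, np.float64(77.5)), (150, np.float64(77.5)), (165, np.float64(78.0)), (180, np.float64(77.5)), (195, np.float64(77.0)), (210, np.float64(76.5)), (225, np.float64(76.5)), (240, np.float64(76.5)), (255, np.float64(75.5)), (270, np.float64(74.5)), (285, np.float64(73.0)), (300, np.float64(73.0)), (315, np.float64(72.5)), (330, np.float64(72.0)), (345, np.float64(72.5))]
```

```bash
python3 -c "
from workcell import close_job; print(close_job())"
```

```text
the job is handed in; nothing more can be done
None
```

I handed the job in at about 36 s of the 200 s. The three pucks and three media pieces were in the bowl before I closed it. The scoop is back on its mat and the lid reads seated to within about 3 mm. `close_job` gave no verdict, so a pass isn't confirmed.

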